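# Square a biscuit sheet into the corner of a cake tin with the bench scraper

## Task

Take the bench scraper out of its wooden block and use its blade to nudge the biscuit sheet lying in the cake tin into the tin's far left corner (seen from the robot): first slide its long edge flush against the far wall, then slide it along that wall until its short edge meets the left wall too, feeling it touch each wall. Go gently, the biscuit snaps easily; move it with the scraper only, never with the fingers. Leave it lying flat and tight in the corner, put the scraper back down in its slot in the block and let go, without disturbing the jar, the tumbler or the teaspoon.

Things in the scene. Friction and masses are not known exactly. Their poses are not given: they have to be found in the camera images.
- tin: Square-cornered aluminium cake tin standing fast on a thin non-slip mat; it does not move. Inside 200 x 200 mm, upright walls 4 mm thick and 50 mm high, rim 56 mm above the counter, inner floor 6 mm above the counter. Origin: centre of the tin at counter height; its x points to the far wall (away from the robot, turned up to about 17 degrees either way), its y to the left wall, z up.
- far_wall: The tin's far wall. Origin: on its inner face, at mid length, at the level of the tin's inner floor; axes as the tin's (x points out of the tin through the wall).
- left_wall: The tin's left wall (on the robot's left). Origin: on its inner face, at mid length, at the level of the tin's inner floor; axes as the tin's (y points out of the tin through the wall).
- tin_corner (a point): The far left inside corner of the tin, on its inner floor, where the inner faces of the far and left walls meet; axes as the tin's.
- biscuit: Thin oblong golden biscuit sheet 62 x 124 x 7 mm, 25 g, scored with a cross, lying loose on the tin's floor. Origin: centre of its underside. Its y runs along its 124 mm length, its x across its 62 mm width, z up. Within about 17 degrees of square with the tin at the start, long edges roughly along the far wall. It cracks if it is pressed with more than about 10 N.
- biscuit_center (a point): Centre of the biscuit sheet, half-way up (3.5 mm above its underside); axes as the biscuit's. In the corner it is 31 mm from the far wall's inner face and 62 mm from the left wall's.
- scraper: Bench scraper, 160 g: steel blade 2 mm thick, 100 wide, 78 high below a wooden bar handle 30 thick, 114 long, 34 high. The stiff blade is no longer true: bent at the handle, its lower edge may be up to 5 mm off the handle's mid-plane to either side. Origin: on that mid-plane, mid width, level with the lower edge; y along the handle, x across it, z up. Starts in the slot, handle resting on the block.
- scraper_grip (a point): Centre of the scraper's handle, 95 mm above the blade's lower edge and 17 mm above the handle's underside; axes as the scraper's. The place to hold it, across the 30 mm.
- block: Wooden block 60 x 144 x 84 mm standing fast on the counter, left or right of the tin, with one upright slot 18 mm wide (along its x) and 112 mm long (along its y), 81 mm deep, open at the top. Origin: centre of its underside.
- block_slot (a point): Centre of the slot's mouth on the block's top, 84 mm above the counter; axes as the block's, z up. The handle's centre is 17 mm above it when the scraper stands home.
- jar: Bystander: white ceramic storage jar with a wooden lid, 92 mm across, 120 mm high, on the other side of the tin from the block. Origin: centre of its underside.
- tumbler: Bystander: drinking glass, 72 mm across, 95 mm high, beside the tin towards the far side. Origin: centre of its underside.
- teaspoon: Bystander: steel spoon 140 mm long lying on the counter beside the tin towards the far side, along its x. Origin: at the middle of its length, on the counter.
There are look-alikes about, which are no part of the job. Leave any orange look-alike of the scraper alone.

How it is judged:
By the outcome, as a careful person would: the job done as asked, in the order asked, and still so for the second after the job is handed in, with the robot touching nothing.
It also fails if it takes over 72 s, if anything falls off the work surface, if the arm or the gripper's body presses on something with over 40 N, if the wrist force passes 120 N, or if a joint passes its speed limit or range.

## Robot

A 6-joint arm with a two-finger parallel gripper is mounted at the origin on the work surface. World frame = base frame: x ahead of the robot, y to its left, z up, the work surface at z = 0. Lengths are in m, angles in rad, forces in N, time in s.
With the tool pointing down it reaches from about 0.225 to 0.875 m from the base axis. Payload 3.4 kg.
Tool frame: the origin (TCP) lies midway between the tips of the shut fingers; the grasp point (between the pads) lies 19 mm behind it (manip.tcp_to_grasp is the distance from the TCP to the grasp point, in m); x points along the fingers, y is the direction in which the jaws open and shut, and the axes are right-handed (so a half turn about x gives the same grasp; the last joint's range is limited). The gripper opens to 85 mm and grips with 20 to 120 N. Pads are 22 mm wide; open, the fingers measure 114 mm over their backs; the gripper's body (76 mm by 85 mm) begins 54 mm behind the grasp point. The pads swing forward as they close: fully open they stand 13 mm farther back than shut.
Start: joints at [1.097, 0.276, 1.505, -0, 1.361, -0.121], TCP at [0.199, 0.54, 0.231] pointing down, gripper open.
Joint ranges: [-2.89, 2.89], [-0.75, 2.08], [0.22, 2.7], [-1.18, 4.32], [0.11, 2.71], [-2.7, 2.7]. Speed limits (rad/s): [2.57, 2.57, 3.14, 3.14, 3.14, 3.14].

## Interface

Orientations are given as a unit quaternion [w, x, y, z].
In Python, from rig import readout, eyes, job, manip gives the robot as it stands. The module is installed in compiled form; this text tells all that it offers.
- The arm moves only by the tool carry_out, never from a script. Its argument "deltas" is one flat list of numbers, 7 for each row, row after row: the shift along the tool's x, y, z scaled (see below), then the turn, a rotation vector about the tool's x, y, z scaled (see below), then the opening, from -1 (shut) to 1 (fully open). In form: [dx, dy, dz, ax, ay, az, grip, dx, dy, dz, ax, ay, az, grip, ...]. A call has 1 to 10 rows; each row shifts and turns the commanded pose from where the row before left it, along the tool's axes as they then stand; what a row does not reach is not made up. The controller multiplies each number of a shift by 60 mm and each number of a turn by 4 degrees. A row lasts 1/8 s, in which the tool goes at most 62.5 mm and 10.7 degrees, less where a joint would pass 70% of its speed; a pose out of reach is approached as far as the arm can. A call with a number of a shift or a turn outside -1 to 1 is refused whole. A call with a gripper value outside its range is refused whole. The fingers move at their own pace and stop on an object; "newtons" is the grip in N (left out, the last holds). Time passes only in rows, so rows that do not move let the fingers close. It gives the time, the measured TCP pose, the force and the opening at its end, in the units of the state.
- readout.get_state(): the state, without advancing time (a new reading comes with each control period).
- eyes.get_image(name): name is "scene" or "top" or "wrist"; returns a dict with "color" (480x640x3 uint8, red, green, blue), "z_map" (480x640 float32, m along the optical axis (not along the pixel's ray), 0 where there is no reading), "mtx" (3x3 intrinsics, pixels), "origin" and "orientation" of the camera in the world. Camera axes: x right, y down, z forward; pixel columns grow to the right and rows downward; lengths in m; the calibration is good to about 2 mm. A picture is of the moment at which its call begins.
- job.sign_off(): hands the job in, once; it reports no verdict.
The state is a dict: "clock": time; "qpos": joint angles; "qd": joint speeds; "effort": joint torques, N m; "position": TCP position; "ee_rot": TCP orientation; "contact_force": force on the tool from outside, world axes, zero at the start; "moment": the same for the moment, N m; "width": finger opening in m.
Only numpy, scipy, OpenCV 4.12 (cv2) and the standard library are available. Lean on these libraries where they do the work, as an engineer would, in place of code of your own. Each camera call takes 0.05 s, during which the arm holds its last target.

## Working session

There is one attempt and no reset: what is moved stays moved. The work goes in short steps, Python scripts to look and compute and a tool call to move; the robot and the scene stay as the last step left them, time stands still between calls to the robot, and variables do not carry over. Pictures are saved under pics/ and viewed, and the job is handed in when it is done.

Besides the shell and the picture viewer there is one more tool, called after ">>>" by a JSON object that holds its "fn" and its "kwargs". carry_out: Moves the arm, as the interface text tells. Its arguments: {"type":"object","properties":{"deltas":{"type":"array"},"newtons":{"type":"number"}},"required":["deltas"]}

```bash
mkdir -p pics; ls; cat > h.py <<'E'
import numpy as np, cv2
from scipy.spatial.transform import Rotation as R
from rig import readout, eyes, job, manip
def q2R(q): return R.from_quat([q[1],q[2],q[3],q[0]]).as_matrix()
def grab(n):
    im=eyes.get_image(n); np.savez('last_%s.npz'%n,**{k:np.array(v) for k,v in im.items()}); return im
def load(n): return dict(np.load('last_%s.npz'%n))
def pt(im,u,v,z=None):
    K=im['mtx'];Rm=q2R(im['orientation']);o=np.array(im['origin'])
    d=Rm@np.array([(u-K[0,2])/K[0,0],(v-K[1,2])/K[1,1],1.])
    if z is None: return o+d*im['z_map'][int(round(v)),int(round(u))]
    return o+d*(z-o[2])/d[2]
def cloud(im):
    K=im['mtx'];Rm=q2R(im['orientation']);o=np.array(im['origin']);Z=im['z_map']
    v,u=np.mgrid[:480,:640]
    P=np.stack([(u-K[0,2])/K[0,0]*Z,(v-K[1,2])/K[1,1]*Z,Z],-1)@Rm.T+o
    P[Z==0]=np.nan
    return P
def save(im,name,crop=None,s=1):
    c=im['color'][...,::-1]
    if crop: c=c[crop[1]:crop[3],crop[0]:crop[2]]
    if s!=1: c=cv2.resize(c,None,fx=s,fy=s,interpolation=cv2.INTER_CUBIC)
    cv2.imwrite('pics/'+name,c)
def st():
    s=readout.get_state()
    for k in ['clock','qpos','position','ee_rot','contact_force','moment','width']: print(k,np.round(s[k],4))
    print(np.round(q2R(s['ee_rot']),4))
    return s
E
python3 - <<'E'
from h import *
st(); print(manip.tcp_to_grasp)
for n in ['scene','top','wrist']:
    im=grab(n); save(im,n+'0.png'); print(n,im['mtx'][0,0],im['origin'],np.round(q2R(im['orientation']),3).tolist())
E
```

```text
pics
clock 0.0
qpos [ 1.097   0.2766  1.5061 -0.      1.3607 -0.121 ]
position [0.1984 0.5391 0.2304]
ee_rot [ 0.6959  0.1235  0.6963 -0.1247]
contact_force [-0.1027  0.1734  0.4275]
moment [ 0.0171  0.003  -0.078 ]
width 0.0853
[[-8.000e-04  3.455e-01  9.384e-01]
 [-1.600e-03  9.384e-01 -3.455e-01]
 [-1.000e+00 -1.800e-03 -2.000e-04]]
0.0187
scene 595.6583107634664 [ 1.02033863 -0.91478537  0.95341033] [[0.862, 0.321, -0.392], [0.506, -0.579, 0.639], [-0.022, -0.749, -0.662]]
top 490.77882179013824 [ 0.26975851 -0.07847878  1.2329631 ] [[-0.058, -0.973, 0.222], [-0.998, 0.058, -0.007], [-0.006, -0.222, -0.975]]
wrist 430.78484638429967 [0.1361792  0.56332172 0.37274693] [[0.344, 0.904, 0.254], [0.939, -0.331, -0.095], [-0.002, 0.271, -0.962]]
```

View pics/top0.png

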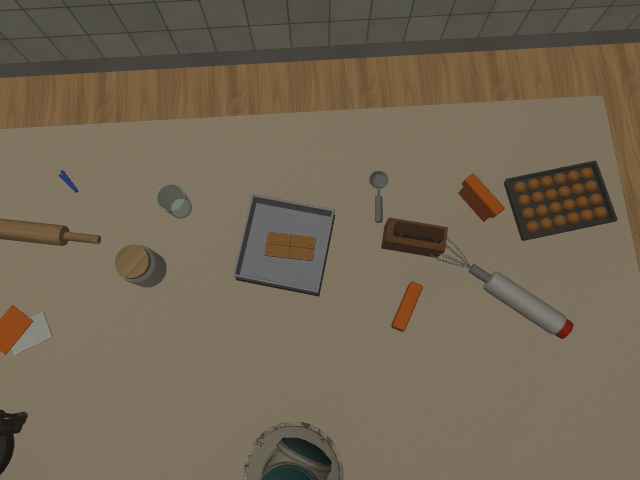

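View pics/scene0.png

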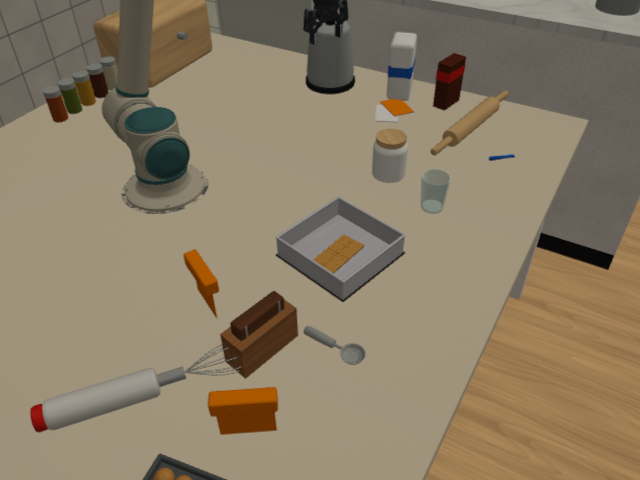

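View pics/wrist0.png

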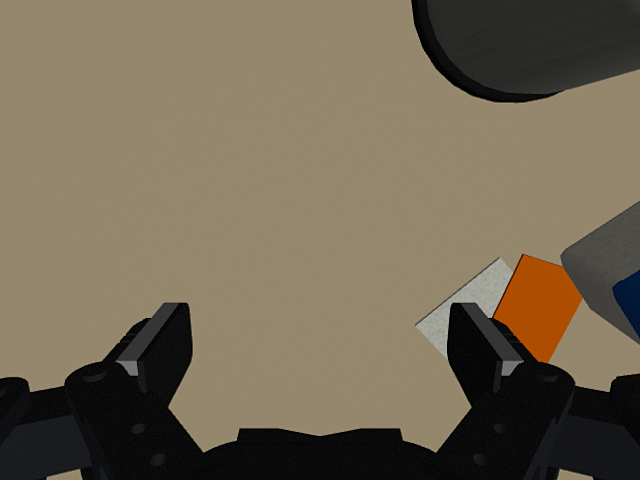

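The top view has far (+x) up and left (+y) to the left. There are three scraper candidates: the dark-wood bar standing in the brown block's slot (415,233), and two orange look-alikes at (407,306) and (482,197). The dark one fits because it stands in the wooden block. I'll confirm that in a crop and measure.

```bash
python3 - <<'E'
from h import *
im=load('top'); save(im,'t_block.png',(365,160,525,280),5); save(im,'t_tin.png',(220,180,350,310),5)
im=load('scene'); save(im,'s_block.png',(180,240,380,390),4); save(im,'s_tin.png',(260,180,420,300),5)
E
```

```text
(no output)
```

View pics/t_block.png

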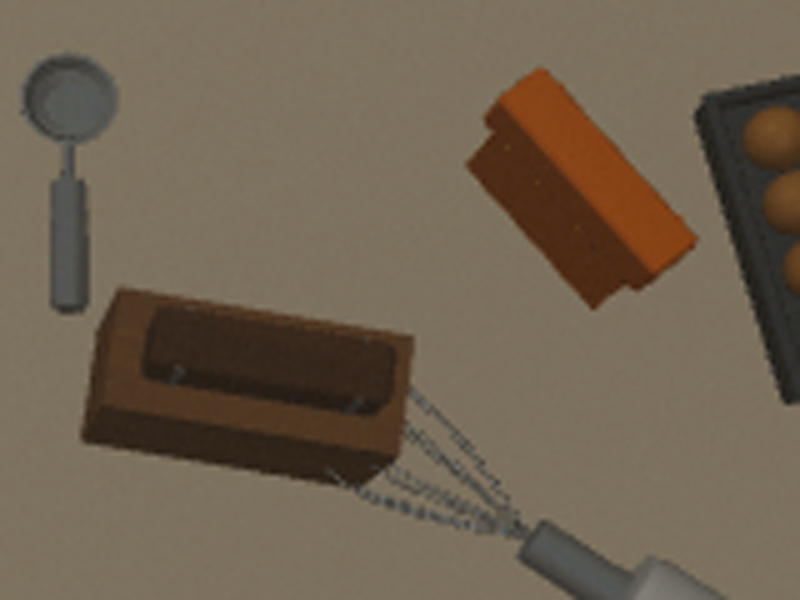

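View pics/t_tin.png

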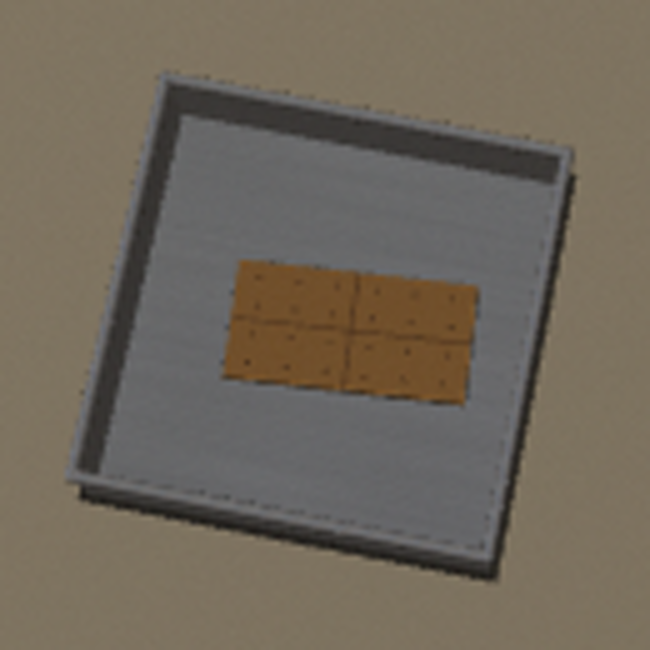

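View pics/s_block.png

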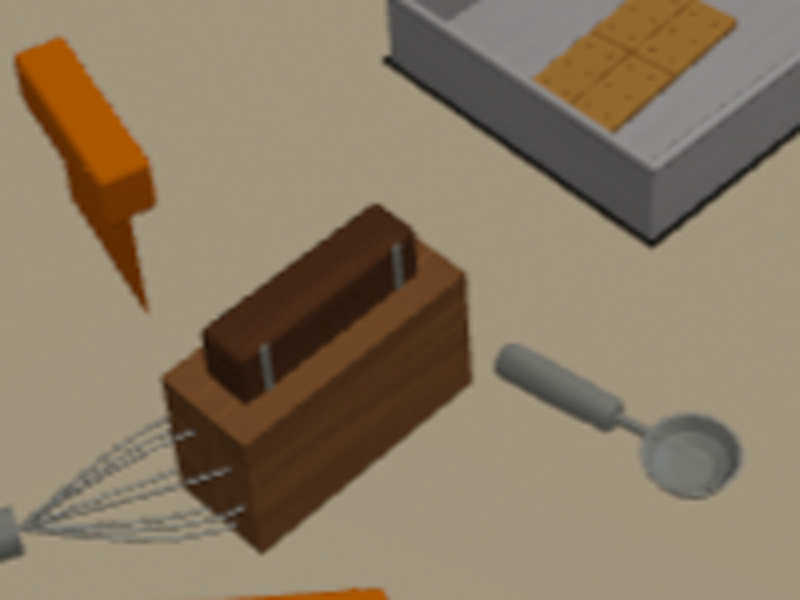

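View pics/s_tin.png

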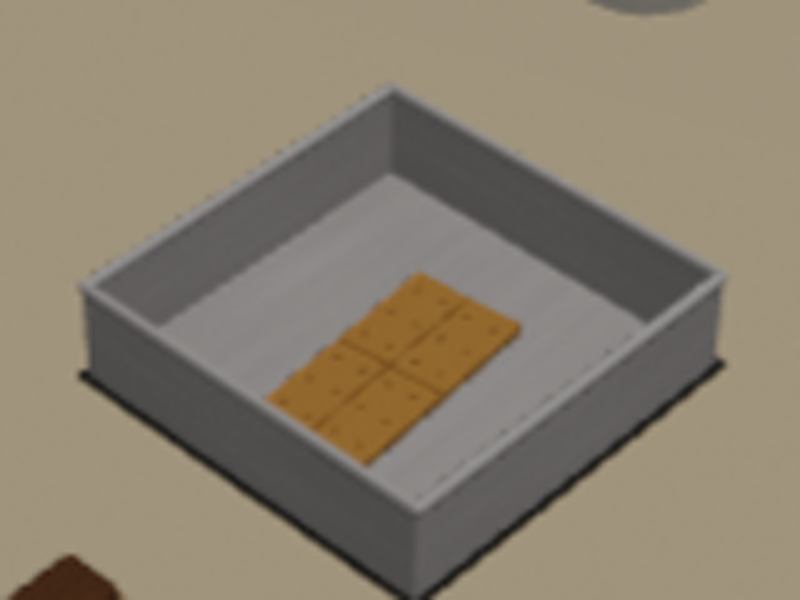

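```bash
cat > meas.py <<'E'
from h import *
def rect(P): 
    (c,s,a)=cv2.minAreaRect((P[:,:2]*1000).astype(np.float32)); return np.round(c,1),np.round(s,1),round(a,2)
if __name__=='__main__':
  for n in ['top','scene']:
    im=load(n);P=cloud(im);c=im['color'].astype(int)
    u0,v0=((415,235) if n=='top' else (262,320))
    b=pt(im,u0,v0,0.1)
    near=np.hypot(P[...,0]-b[0],P[...,1]-b[1])<0.1
    m=near&(abs(P[...,2]-.118)<.006); print(n,'handle',m.sum(),np.nanmedian(P[m][:,2]),rect(P[m]))
    m=near&(abs(P[...,2]-.084)<.005); print(n,'block',m.sum(),np.nanmedian(P[m][:,2]),rect(P[m]))
    u0,v0=((288,245) if n=='top' else (340,250))
    b=pt(im,u0,v0,0.02)
    near=np.hypot(P[...,0]-b[0],P[...,1]-b[1])<0.2
    m=near&(abs(P[...,2]-.056)<.006); print(n,'rim',m.sum(),np.nanmedian(P[m][:,2]),rect(P[m]))
    near=np.hypot(P[...,0]-b[0],P[...,1]-b[1])<0.09
    m=near&(P[...,2]<.03)&(c[...,0]-c[...,2]>50); print(n,'bisc',m.sum(),np.nanmedian(P[m][:,2]),rect(P[m]))
    m=near&(P[...,2]<.03)&(c[...,0]-c[...,2]<20); print(n,'floor',m.sum(),np.nanmedian(P[m][:,2]))
E
python3 meas.py
```

```text
top handle 593 0.11706666558514733 (array([ 535.9, -328.6]), array([113.8,  31.4]), 76.82)
top block 721 0.08340826928381362 (array([ 536.1, -328. ]), array([144.5,  62.3]), 76.71)
top rim 876 0.05748895527713638 (array([541.5,  -7.5]), array([213.3, 213.3]), 75.55)
top bisc 1124 0.012159756943167288 (array([540.3, -18.6]), array([122.4,  62.2]), 80.27)
top floor 2609 0.0051456366458841885
scene handle 777 0.11762773307150043 (array([ 537.3, -329.6]), array([114.2,  32.3]), 77.5)
scene block 898 0.08390859208886525 (array([ 536.8, -327.7]), array([146.9,  63.8]), 76.08)
scene rim 1088 0.057106698037549586 (array([540. ,  -7.9]), array([216.9, 217. ]), 75.81)
scene bisc 941 0.012882378311874998 (array([542.2, -12.2]), array([127.1,  65.6]), 79.7)
scene floor 1374 0.005946118719993343
```

Confirmed: the dark scraper is in the brown block, and both orange ones are look-alikes. I have the poses of the block, tin and biscuit, so next I'll plan the approach above the handle.

```bash
cat > plan.py <<'E'
from h import *
def plan(pos,yaw_deg,n,grip,start=None,dec=2):
    """rows taking the tool from now to pos, pointing down with tool y at yaw"""
    s=readout.get_state(); p=np.array(s['position']);Rm=q2R(s['ee_rot'])
    if start is not None: p,Rm=start
    c,si=np.cos(np.radians(yaw_deg)),np.sin(np.radians(yaw_deg))
    Rt=np.array([[0,c,si],[0,si,-c],[-1,0,0.]])
    pos=np.array(pos);rows=[]
    p0=p.copy()
    rv_all=R.from_matrix(Rm.T@Rt).as_rotvec()
    for i in range(n):
        k=n-i
        d=Rm.T@(pos-p)/k/0.06
        rv=R.from_matrix(Rm.T@Rt).as_rotvec(degrees=True)/k/4
        r=np.round(np.r_[d,rv],dec)+0.
        rows.append(np.r_[r,grip])
        p=p+Rm@r[:3]*.06
        Rm=Rm@R.from_rotvec(r[3:6]*4,degrees=True).as_matrix()
    rows=np.array(rows)
    for i in range(0,n,10): print([float(x) for x in rows[i:i+10].ravel()], 'max',abs(rows).max())
    print('end',np.round(p,4),'yaw',np.degrees(np.arctan2(Rm[1,1],Rm[0,1])))
    return p,Rm
E
python3 - <<'E'
from plan import *
plan([.5365,-.3285,.165],-13.2,24,1)
E
```

```text
[0.05, -0.48, 0.43, 0.86, 0.0, 0.0, 1.0, 0.05, -0.46, 0.46, 0.86, 0.0, 0.0, 1.0, 0.05, -0.43, 0.48, 0.86, 0.0, 0.0, 1.0, 0.05, -0.4, 0.51, 0.87, 0.0, 0.0, 1.0, 0.05, -0.37, 0.53, 0.86, 0.0, 0.0, 1.0, 0.05, -0.34, 0.55, 0.87, 0.0, 0.0, 1.0, 0.04, -0.3, 0.57, 0.86, 0.0, 0.0, 1.0, 0.05, -0.27, 0.59, 0.87, 0.0, 0.0, 1.0, 0.04, -0.23, 0.6, 0.86, 0.0, 0.0, 1.0, 0.05, -0.19, 0.62, 0.87, 0.0, 0.0, 1.0] max 1.0
[0.04, -0.16, 0.63, 0.86, 0.0, 0.0, 1.0, 0.05, -0.12, 0.64, 0.87, 0.0, 0.0, 1.0, 0.04, -0.08, 0.64, 0.86, 0.0, 0.0, 1.0, 0.05, -0.04, 0.65, 0.87, 0.0, 0.0, 1.0, 0.04, 0.0, 0.65, 0.86, 0.0, 0.0, 1.0, 0.05, 0.04, 0.64, 0.87, 0.0, 0.0, 1.0, 0.04, 0.08, 0.64, 0.86, 0.0, 0.0, 1.0, 0.05, 0.12, 0.64, 0.87, 0.0, 0.0, 1.0, 0.04, 0.15, 0.63, 0.86, 0.0, 0.0, 1.0, 0.05, 0.19, 0.62, 0.87, 0.0, 0.0, 1.0] max 1.0
[0.04, 0.23, 0.6, 0.86, 0.0, 0.0, 1.0, 0.05, 0.26, 0.59, 0.87, 0.01, 0.0, 1.0, 0.04, 0.3, 0.57, 0.86, 0.0, 0.0, 1.0, 0.05, 0.33, 0.55, 0.87, 0.01, 0.01, 1.0] max 1.0
end [ 0.5363 -0.3285  0.1648] yaw -13.21359408440144
```

>>> {"fn": "carry_out", "kwargs": {"deltas": [0.05,-0.48,0.43,0.86,0.0,0.0,1.0,0.05,-0.46,0.46,0.86,0.0,0.0,1.0,0.05,-0.43,0.48,0.86,0.0,0.0,1.0,0.05,-0.4,0.51,0.87,0.0,0.0,1.0,0.05,-0.37,0.53,0.86,0.0,0.0,1.0,0.05,-0.34,0.55,0.87,0.0,0.0,1.0,0.04,-0.3,0.57,0.86,0.0,0.0,1.0,0.05,-0.27,0.59,0.87,0.0,0.0,1.0,0.04,-0.23,0.6,0.86,0.0,0.0,1.0,0.05,-0.19,0.62,0.87,0.0,0.0,1.0], "newtons": 110}}

```text
clock: 1.4
position: [0.3394, 0.1769, 0.2024]
ee_rot: [0.628, 0.326, 0.628, -0.326]
contact_force: [-0.1, 0.1, -0.2]
width: 0.0852
```

>>> {"fn": "carry_out", "kwargs": {"deltas": [0.04,-0.16,0.63,0.86,0.0,0.0,1.0,0.05,-0.12,0.64,0.87,0.0,0.0,1.0,0.04,-0.08,0.64,0.86,0.0,0.0,1.0,0.05,-0.04,0.65,0.87,0.0,0.0,1.0,0.04,0.0,0.65,0.86,0.0,0.0,1.0,0.05,0.04,0.64,0.87,0.0,0.0,1.0,0.04,0.08,0.64,0.86,0.0,0.0,1.0,0.05,0.12,0.64,0.87,0.0,0.0,1.0,0.04,0.15,0.63,0.86,0.0,0.0,1.0,0.05,0.19,0.62,0.87,0.0,0.0,1.0]}}

```text
clock: 2.65
position: [0.4806, -0.1854, 0.1752]
ee_rot: [0.502, 0.498, 0.502, -0.498]
contact_force: [0.6, 0.3, 0.6]
width: 0.0857
```

>>> {"fn": "carry_out", "kwargs": {"deltas": [0.04,0.23,0.6,0.86,0.0,0.0,1.0,0.05,0.26,0.59,0.87,0.0,0.0,1.0,0.04,0.3,0.57,0.86,0.0,0.0,1.0,0.05,0.33,0.55,0.87,0.0,0.0,1.0,0,0,0,0,0,0,1]}}

```text
clock: 3.28
position: [0.5371, -0.3306, 0.1635]
ee_rot: [-0.439, -0.555, -0.438, 0.555]
contact_force: [-0.4, 1.0, -0.5]
width: 0.0853
```

```bash
python3 - <<'E'
from h import *
st()
for n in ['wrist','top']:
    im=grab(n); save(im,n+'1.png')
import meas
im=load('wrist');P=cloud(im)
near=np.hypot(P[...,0]-.536,P[...,1]+.328)<.1
for z in (.118,.084):
    m=near&(abs(P[...,2]-z)<.006)
    if m.sum()>50: print(z,m.sum(),meas.rect(P[m]))
E
```

```text
clock 3.275
qpos [-6.6170e-01  4.0060e-01  1.4871e+00 -5.0000e-04  1.2539e+00 -4.2870e-01]
position [ 0.5371 -0.3306  0.1635]
ee_rot [-0.4386 -0.5545 -0.4385  0.5549]
contact_force [-0.3768  0.9898 -0.5388]
moment [-0.0072  0.02   -0.0144]
width 0.0853
[[-3.000e-04  9.730e-01 -2.308e-01]
 [-4.000e-04 -2.308e-01 -9.730e-01]
 [-1.000e+00 -2.000e-04  4.000e-04]]
0.118 14736 (array([ 538.7, -327.2]), array([112.9,  30.2]), 76.7)
0.084 14642 (array([ 538.7, -326.9]), array([144.1,  60.4]), 76.77)
```

View pics/wrist1.png

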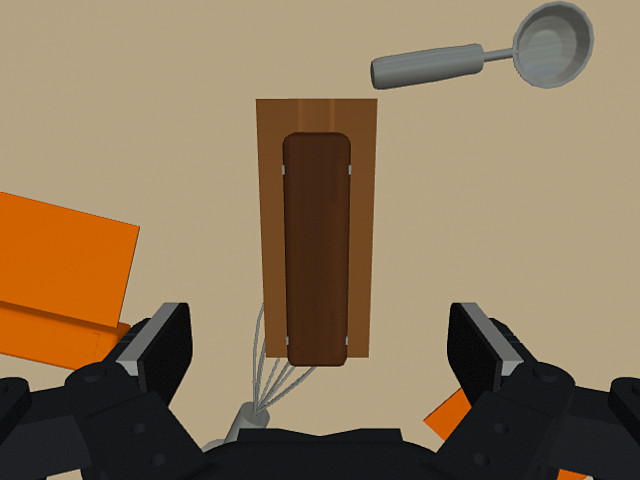

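The handle is centred under the gripper: in the wrist view it spans x 284–350 with the block around it, and its orientation matches. The clear-cut orange look-alikes are off to the sides. Descending.

```bash
python3 - <<'E'
from plan import *
plan([.5378,-.3283,.0885],-13.3,6,1)
E
```

```text
[0.21, 0.01, 0.0, 0.0, 0.0, 0.0, 1.0, 0.21, 0.0, 0.0, 0.0, 0.0, 0.01, 1.0, 0.21, 0.01, 0.0, 0.0, -0.01, 0.0, 1.0, 0.21, 0.0, 0.0, 0.01, 0.0, 0.01, 1.0, 0.21, 0.01, 0.0, 0.0, -0.01, 0.0, 1.0, 0.21, 0.0, 0.01, 0.01, 0.0, 0.01, 1.0] max 1.0
end [ 0.5376 -0.3285  0.0883] yaw -13.30921422027425
```

>>> {"fn": "carry_out", "kwargs": {"deltas": [0.21,0.01,0,0,0,0,1,0.21,0,0,0,0,0,1,0.21,0.01,0,0,0,0,1,0.21,0,0,0,0,0,1,0.21,0,0,0,0,0,1,0.21,0,0,0,0,0,1,0,0,0,0,0,0,1]}}

```text
clock: 4.25
position: [0.537, -0.3278, 0.0876]
ee_rot: [-0.438, -0.554, -0.44, 0.554]
contact_force: [-0.2, 0.0, -0.1]
width: 0.0855
```

>>> {"fn": "carry_out", "kwargs": {"deltas": [0,0,0,0,0,0,-1,0,0,0,0,0,0,-1,0,0,0,0,0,0,-1,0,0,0,0,0,0,-1,0,0,0,0,0,0,-1,0,0,0,0,0,0,-1], "newtons": 110}}

```text
clock: 5.0
position: [0.5382, -0.3286, 0.0899]
ee_rot: [0.44, 0.554, 0.439, -0.554]
contact_force: [-0.7, 0.2, 5.6]
width: 0.0286
```

```bash
python3 - <<'E'
from h import *
st()
for n in ['wrist','scene']:
    im=grab(n); save(im,n+'2.png')
E
```

```text
clock 5.0
qpos [-6.5850e-01  4.6000e-01  1.5868e+00  1.0000e-04  1.0933e+00 -4.2800e-01]
position [ 0.5382 -0.3286  0.0899]
ee_rot [ 0.4397  0.5544  0.4386 -0.554 ]
contact_force [-0.7125  0.1541  5.6019]
moment [ 0.0144  0.1582 -0.0122]
width 0.0286
[[ 1.300e-03  9.735e-01 -2.285e-01]
 [-9.000e-04 -2.285e-01 -9.735e-01]
 [-1.000e+00  1.400e-03  6.000e-04]]
```

View pics/wrist2.png

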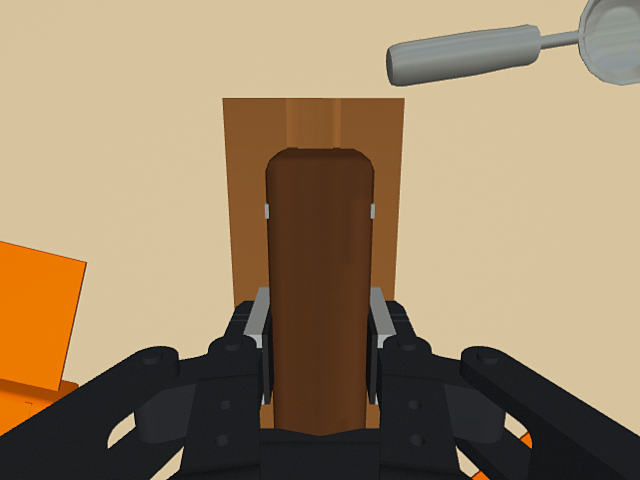

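View pics/scene2.png

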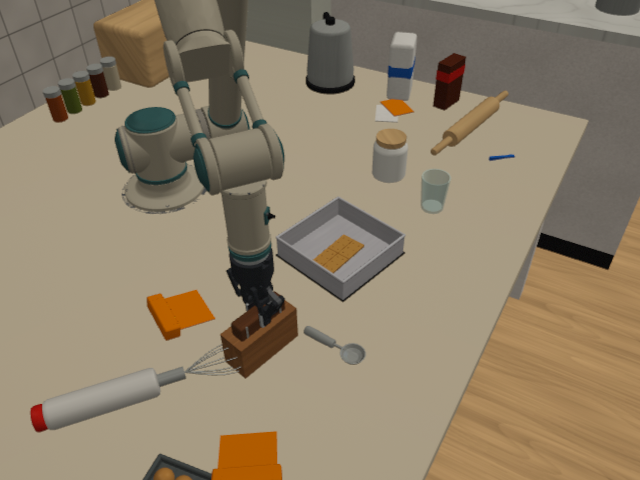

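Scraper gripped at 28.6 mm opening with a small 5.6 N upward load. Both orange look-alikes have toppled over by themselves; the arm was not near them. Lifting straight up.

>>> {"fn": "carry_out", "kwargs": {"deltas": [-0.08,0,0,0,0,0,-1,-0.15,0,0,0,0,0,-1,-0.25,0,0,0,0,0,-1,-0.25,0,0,0,0,0,-1,-0.25,0,0,0,0,0,-1,-0.25,0,0,0,0,0,-1,-0.25,0,0,0,0,0,-1,-0.2,0,0,0,0,0,-1,-0.1,0,0,0,0,0,-1,0,0,0,0,0,0,-1]}}

```text
clock: 6.35
position: [0.5378, -0.3284, 0.1962]
ee_rot: [0.439, 0.554, 0.439, -0.554]
contact_force: [0.1, -0.7, -2.0]
width: 0.0286
```

```bash
python3 - <<'E'
from h import *
st()
for n in ['top','scene']:
    im=grab(n); save(im,n+'3.png')
im=load('scene'); save(im,'s3c.png',(180,170,340,370),4)
E
```

```text
clock 6.35
qpos [-6.5860e-01  3.7820e-01  1.4391e+00  1.0000e-04  1.3238e+00 -4.2800e-01]
position [ 0.5378 -0.3284  0.1962]
ee_rot [ 0.4393  0.5543  0.439  -0.5541]
contact_force [ 0.0898 -0.6504 -1.976 ]
moment [-0.0254  0.0302 -0.0013]
width 0.0286
[[ 4.000e-04  9.735e-01 -2.286e-01]
 [-2.000e-04 -2.286e-01 -9.735e-01]
 [-1.000e+00  5.000e-04  1.000e-04]]
```

View pics/s3c.png

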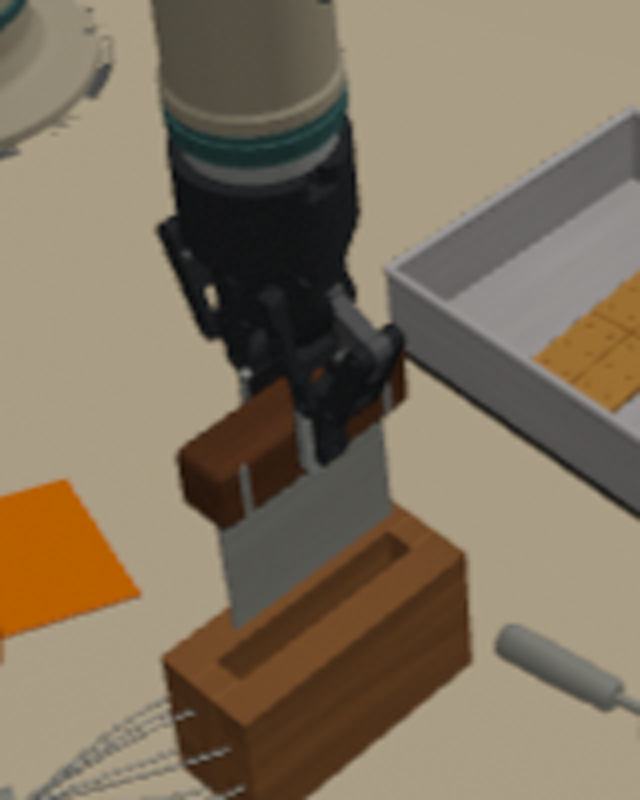

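```bash
cat > blade.py <<'E'
from h import *
def blade(n,show=True):
    s=readout.get_state();T=np.array(s['position']);Rm=q2R(s['ee_rot'])
    im=load(n);P=cloud(im)
    L=(P-T)@Rm   # tool coords: x down, y across, z = -handle y ...
    m=(abs(L[...,1])<.013)&(abs(L[...,2])<.048)&(L[...,0]>.02)&(L[...,0]<.084)
    Q=L[m]
    A=np.c_[np.ones(len(Q)),Q[:,0]-.084,Q[:,2]]
    for _ in range(5):
        x=np.linalg.lstsq(A,Q[:,1],rcond=None)[0];r=abs(Q[:,1]-A@x);k=r<max(.0015,2*np.median(r));Q=Q[k];A=A[k]
    print(n,len(Q),'face y at edge %.2f mm, slope %.4f, twist %.4f'%(x[0]*1e3,x[1],x[2]),'res',np.std(Q[:,1]-A@x)*1e3)
    return L
if __name__=='__main__':
    L=blade('scene')
    m=(abs(L[...,1])<.03)&(abs(L[...,2])<.07)&(L[...,0]>-.06)&(L[...,0]<.12)
    # lower edge: histogram down extents near blade plane
    m2=(abs(L[...,1])<.013)&(abs(L[...,2])<.045)
    h,e=np.histogram(L[...,0][m2],bins=np.arange(.0,.13,.004)); print(list(zip(np.round(e,3),h)))
    for a in np.arange(-.02,.02,.002): pass
E
python3 blade.py
```

```text
scene 773 face y at edge 2.19 mm, slope 0.0138, twist 0.0007 res 0.7709682941618041
[(np.float64(0.0), np.int64(0)), (np.float64(0.004), np.int64(0)), (np.float64(0.008), np.int64(0)), (np.float64(0.012), np.int64(0)), (np.float64(0.016), np.int64(4)), (np.float64(0.02), np.int64(38)), (np.float64(0.024), np.int64(56)), (np.float64(0.028), np.int64(54)), (np.float64(0.032), np.int64(74)), (np.float64(0.036), np.int64(55)), (np.float64(0.04), np.int64(60)), (np.float64(0.044), np.int64(60)), (np.float64(0.048), np.int64(65)), (np.float64(0.052), np.int64(58)), (np.float64(0.056), np.int64(52)), (np.float64(0.06), np.int64(56)), (np.float64(0.064), np.int64(60)), (np.float64(0.068), np.int64(53)), (np.float64(0.072), np.int64(65)), (np.float64(0.076), np.int64(50)), (np.float64(0.08), np.int64(42)), (np.float64(0.084), np.int64(9)), (np.float64(0.088), np.int64(0)), (np.float64(0.092), np.int64(0)), (np.float64(0.096), np.int64(0)), (np.float64(0.1), np.int64(0)), (np.float64(0.104), np.int64(7)), (np.float64(0.108), np.int64(110)), (np.float64(0.112), np.int64(100)), (np.float64(0.116), np.int64(55)), (np.float64(0.12), np.int64(46)), (np.float64(0.124), np.int64(43))]
```

```bash
cat >> plan.py <<'E'
TC=np.array([.5408,-.0077]);TY=-14.3
def tin2w(x,y):
    a=np.radians(TY);ex=np.array([np.cos(a),np.sin(a)]);ey=np.array([-np.sin(a),np.cos(a)])
    return TC+x*ex+y*ey
def w2tin(p):
    a=np.radians(TY);d=np.array(p)[:2]-TC
    return np.array([d@[np.cos(a),np.sin(a)],d@[-np.sin(a),np.cos(a)]])
E
python3 - <<'E'
from plan import *
w=tin2w(-.058,-.011);print(w)
e=plan([*w,.196],-14.3,10,-1)
e=plan([*w,.100],-14.3,8,-1,start=e)
E
```

```text
[ 0.4818801  -0.00403323]
[0.0, -0.21, -0.5, 0.03, 0.0, 0.0, -1.0, 0.0, -0.22, -0.5, 0.03, 0.0, 0.0, -1.0, 0.0, -0.22, -0.5, 0.03, 0.0, 0.0, -1.0, 0.0, -0.22, -0.5, 0.03, 0.0, 0.0, -1.0, 0.0, -0.22, -0.51, 0.03, 0.0, 0.0, -1.0, 0.0, -0.22, -0.5, 0.02, 0.0, 0.0, -1.0, 0.0, -0.22, -0.5, 0.03, 0.0, 0.0, -1.0, 0.0, -0.22, -0.51, 0.02, 0.0, 0.01, -1.0, 0.0, -0.22, -0.5, 0.03, 0.0, 0.0, -1.0, -0.01, -0.21, -0.51, 0.02, -0.01, 0.01, -1.0] max 1.0
end [ 0.482  -0.0038  0.1962] yaw -14.293971768234103
[0.2, 0.0, 0.0, 0.0, 0.0, 0.0, -1.0, 0.2, 0.0, 0.0, 0.0, 0.0, 0.0, -1.0, 0.2, 0.0, 0.0, 0.0, 0.0, 0.0, -1.0, 0.2, 0.0, 0.0, 0.0, 0.0, 0.0, -1.0, 0.2, 0.0, 0.0, 0.0, 0.0, 0.0, -1.0, 0.2, 0.0, 0.0, 0.0, 0.0, 0.0, -1.0, 0.2, 0.0, 0.0, 0.0, 0.0, 0.0, -1.0, 0.2, 0.0, 0.0, 0.0, 0.0, 0.0, -1.0] max 1.0
end [ 0.4821 -0.0039  0.1002] yaw -14.293971768234103
```

>>> {"fn": "carry_out", "kwargs": {"deltas": [0,-0.21,-0.5,0.03,0,0,-1,0,-0.22,-0.5,0.03,0,0,-1,0,-0.22,-0.5,0.03,0,0,-1,0,-0.22,-0.5,0.03,0,0,-1,0,-0.22,-0.51,0.03,0,0,-1,0,-0.22,-0.5,0.02,0,0,-1,0,-0.22,-0.5,0.03,0,0,-1,0,-0.22,-0.51,0.02,0,0,-1,0,-0.22,-0.5,0.03,0,0,-1,0,-0.21,-0.51,0.02,0,0,-1]}}

```text
clock: 7.7
position: [0.4816, -0.003, 0.1954]
ee_rot: [-0.434, -0.558, -0.434, 0.559]
contact_force: [0.2, 0.6, -1.1]
width: 0.0283
```

>>> {"fn": "carry_out", "kwargs": {"deltas": [0,0,0,0,0,0,-1,0.2,0,0,0,0,0,-1,0.2,0,0,0,0,0,-1,0.2,0,0,0,0,0,-1,0.1,0,0,0,0,0,-1,0,0,0,0,0,0,-1]}}

```text
clock: 8.45
position: [0.482, -0.0043, 0.1532]
ee_rot: [-0.433, -0.558, -0.434, 0.559]
contact_force: [-0.6, 0.6, -2.1]
width: 0.0286
```

```bash
python3 - <<'E'
from h import *
from blade import blade
from plan import w2tin
s=st(); print(w2tin(s['position']))
for n in ['top','scene']:
    im=grab(n)
im=load('scene'); save(im,'s4c.png',(200,100,420,300),3.5)
save(load('top'),'t4c.png',(220,160,360,320),3.7)
blade('scene')
E
```

```text
clock 8.45
qpos [-0.1534  0.198   1.8198  0.      1.1251  0.0965]
position [ 0.482  -0.0043  0.1532]
ee_rot [-0.4334 -0.5581 -0.4341  0.5587]
contact_force [-0.5761  0.6057 -2.1253]
moment [-0.0154 -0.0289  0.0154]
width 0.0286
[[-1.400e-03  9.689e-01 -2.473e-01]
 [ 3.000e-04 -2.473e-01 -9.689e-01]
 [-1.000e+00 -1.400e-03  1.000e-04]]
[-0.05785709 -0.01121036]
scene 412 face y at edge 1.74 mm, slope 0.0178, twist -0.0075 res 0.8217218366926742
```

View pics/s4c.png

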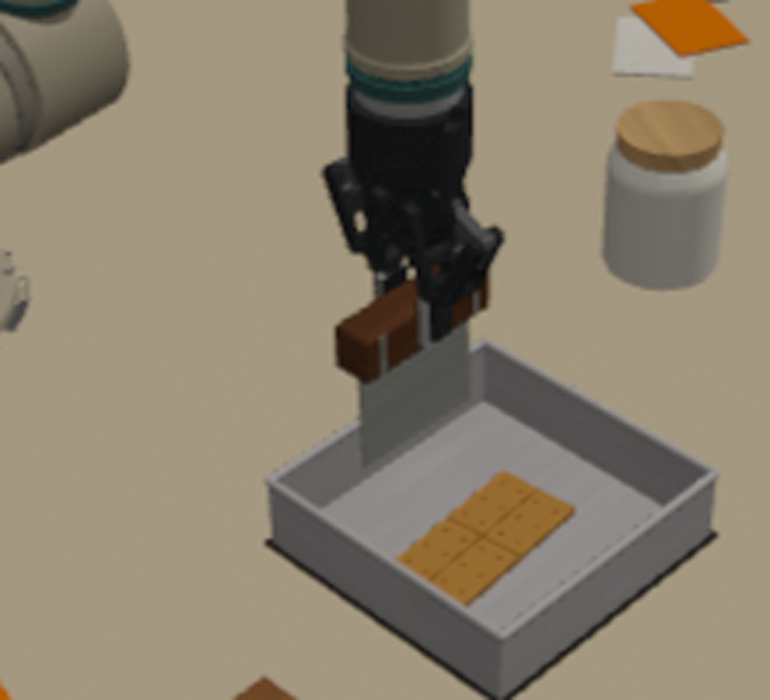

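View pics/t4c.png

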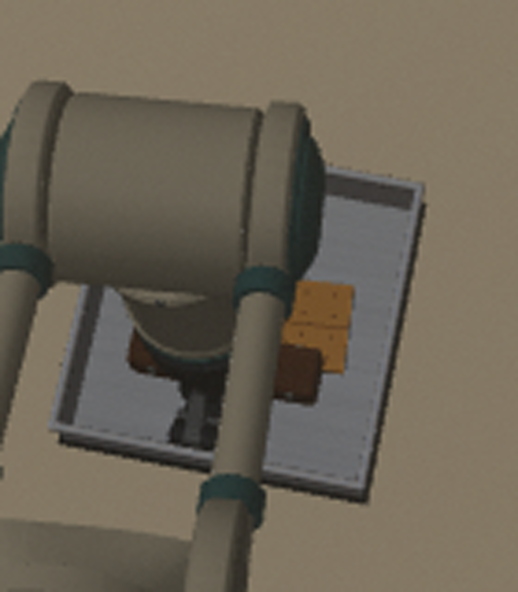

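The blade hangs behind the biscuit on its near side, clear of the near wall. Lowering to just above the floor.

>>> {"fn": "carry_out", "kwargs": {"deltas": [0.2,0,0,0,0,0,-1,0.25,0,0,0,0,0,-1,0.25,0,0,0,0,0,-1,0.15,0,0,0,0,0,-1,0.1,0,0,0,0,0,-1,0.04,0,0,0,0,0,-1,0,0,0,0,0,0,-1]}}

```text
clock: 9.43
position: [0.4825, -0.0041, 0.0946]
ee_rot: [0.434, 0.558, 0.434, -0.558]
contact_force: [0.8, -0.0, -1.7]
width: 0.0283
```

```bash
python3 - <<'E'
from h import *
from blade import blade
from plan import w2tin
s=st(); print(w2tin(s['position']))
for n in ['wrist','scene']:
    im=grab(n)
im=load('scene'); save(im,'s5c.png',(240,120,420,300),4)
save(load('wrist'),'w5.png')
blade('scene')
E
```

```text
clock 9.425
qpos [-1.5290e-01  2.6090e-01  1.9049e+00  2.0000e-04  9.7540e-01  9.6500e-02]
position [ 0.4825 -0.0041  0.0946]
ee_rot [ 0.434   0.5585  0.4338 -0.5582]
contact_force [ 0.7985 -0.0268 -1.6502]
moment [ 0.0025 -0.0323  0.0132]
width 0.0283
[[ 4.000e-04  9.690e-01 -2.469e-01]
 [ 1.000e-04 -2.469e-01 -9.690e-01]
 [-1.000e+00  4.000e-04 -2.000e-04]]
[-0.05739158 -0.01088126]
scene 399 face y at edge 2.10 mm, slope 0.0238, twist -0.0038 res 0.8420277711023975
```

View pics/s5c.png

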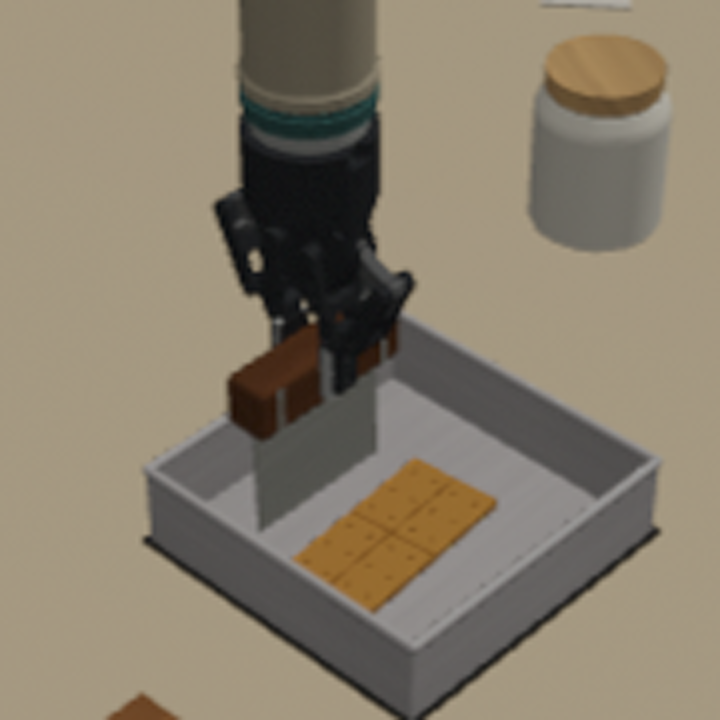

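View pics/w5.png

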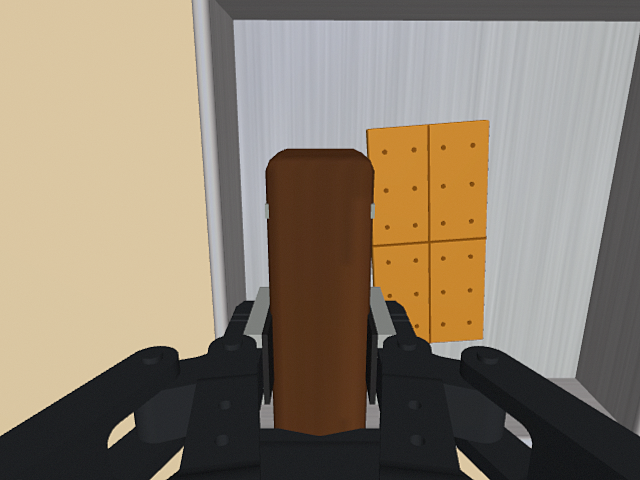

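```bash
cat > wm.py <<'E'
from plan import *
from meas import rect
def wm(n='wrist',grabit=True,lo=.0095,hi=.02):
    im=grab(n) if grabit else load(n)
    P=cloud(im);c=im['color'].astype(int)
    a=np.radians(TY);ex=np.array([np.cos(a),np.sin(a)]);ey=np.array([-np.sin(a),np.cos(a)])
    d=P[...,:2]-TC; X=d@ex*1000;Y=d@ey*1000;Z=P[...,2]*1000
    col=(c[...,0]-c[...,2]>60)
    m=col&(abs(X)<120)&(abs(Y)<120)&(Z<22)&(Z>5)
    Q=np.c_[X[m],Y[m]].astype(np.float32)
    (ce,s,an)=cv2.minAreaRect(Q); box=cv2.boxPoints(((ce,s,an)))
    print('biscuit n',m.sum(),'z',np.median(Z[m]),'c',np.round(ce,1),'s',np.round(s,1),'a',round(an,2),'x %.1f..%.1f y %.1f..%.1f'%(Q[:,0].min(),Q[:,0].max(),Q[:,1].min(),Q[:,1].max()))
    # inner faces: points 15..45mm above floor
    mw=(Z>18)&(Z<50)
    for nm,A,B in (('far',X,Y),('left',Y,X)):
        k=mw&(abs(A-100)<9)&(abs(B)<85)
        if k.sum()>100:
            p=np.polyfit(B[k],A[k],1);r=abs(A[k]-np.polyval(p,B[k]));kk=r<2
            p=np.polyfit(B[k][kk],A[k][kk],1); print(nm,k.sum(),'at0 %.2f slope %.2f deg'%(p[1],np.degrees(np.arctan(p[0]))),'range',B[k].min().round(),B[k].max().round())
    return im,X,Y,Z
if __name__=='__main__':
    import sys
    wm(sys.argv[1] if len(sys.argv)>1 else 'wrist')
E
python3 - <<'E'
from wm import *
wm('wrist',False); wm('scene',False)
E
```

```text
biscuit n 22998 z 12.729148525994965 c [ 4.5 -8.6] s [ 62.5 123.9] a 4.36 x -31.2..39.5 y -70.1..55.2
far 6924 at0 102.15 slope 0.09 deg range -85.0 56.0
left 5948 at0 102.15 slope -0.10 deg range -85.0 85.0
biscuit n 919 z 12.781827415641489 c [ 3.2 -5.8] s [ 64.8 123.7] a 3.35 x -32.2..37.9 y -66.8..54.8
far 487 at0 103.39 slope 0.30 deg range -85.0 85.0
left 558 at0 100.76 slope -0.14 deg range -85.0 84.0
```

>>> {"fn": "carry_out", "kwargs": {"deltas": [0.035,0,0,0,0,0,-1,0,0.06,0,0,0,0,-1,0,0.06,0,0,0,0,-1,0,0.06,0,0,0,0,-1,0,0.05,0,0,0,0,-1,0,0.04,0,0,0,0,-1,0,0.03,0,0,0,0,-1,0,0.02,0,0,0,0,-1,0,0.02,0,0,0,0,-1,0,0.02,0,0,0,0,-1]}}

```text
clock: 10.78
position: [0.5032, -0.0094, 0.0924]
ee_rot: [0.434, 0.558, 0.434, -0.558]
contact_force: [0.7, 0.5, -1.5]
width: 0.0282
```

```bash
python3 - <<'E'
from wm import *
s=st(); print(w2tin(s['position']))
wm()
E
```

```text
clock 10.775
qpos [-1.5710e-01  2.9140e-01  1.8648e+00  1.0000e-04  9.8530e-01  9.2300e-02]
position [ 0.5032 -0.0094  0.0924]
ee_rot [ 0.4339  0.5583  0.4339 -0.5583]
contact_force [ 0.6635  0.4821 -1.5499]
moment [ 0.0003 -0.0124  0.0155]
width 0.0282
[[ 0.000e+00  9.691e-01 -2.468e-01]
 [ 1.000e-04 -2.468e-01 -9.691e-01]
 [-1.000e+00  0.000e+00 -1.000e-04]]
[-0.03596647 -0.01092869]
biscuit n 15856 z 12.718083300102073 c [ 4.5 -8.9] s [ 61.7 124.4] a 4.63 x -31.1..39.2 y -68.7..55.2
far 14124 at0 102.17 slope 0.09 deg range -85.0 85.0
left 5686 at0 102.12 slope -0.10 deg range -85.0 85.0
```

>>> {"fn": "carry_out", "kwargs": {"deltas": [0,0.02,0,0,0,0,-1,0,0.02,0,0,0,0,-1,0,0.03,0,0,0,0,-1,0,0.03,0,0,0,0,-1,0,0.03,0,0,0,0,-1,0,0.03,0,0,0,0,-1,0,0.03,0,0,0,0,-1,0,0.03,0,0,0,0,-1,0,0.03,0,0,0,0,-1,0,0.03,0,0,0,0,-1]}}

```text
clock: 12.08
position: [0.5197, -0.0136, 0.0924]
ee_rot: [0.434, 0.558, 0.434, -0.558]
contact_force: [-0.3, -0.1, -1.7]
width: 0.028
```

```bash
python3 - <<'E'
from wm import *
s=st(); print(w2tin(s['position']))
im=wm()[0]; save(im,'w6.png')
E
```

```text
clock 12.075
qpos [-1.6010e-01  3.1320e-01  1.8304e+00  1.0000e-04  9.9790e-01  8.9300e-02]
position [ 0.5197 -0.0136  0.0924]
ee_rot [ 0.4339  0.5584  0.4339 -0.5583]
contact_force [-0.2583 -0.0544 -1.7091]
moment [ 0.0021 -0.0115 -0.0269]
width 0.028
[[ 1.000e-04  9.690e-01 -2.469e-01]
 [ 1.000e-04 -2.469e-01 -9.690e-01]
 [-1.000e+00  1.000e-04 -1.000e-04]]
[-0.0190379  -0.01091293]
biscuit n 13774 z 12.714975494689252 c [17.  -9.6] s [ 61.9 121.8] a 0.18 x -14.1..47.9 y -70.4..51.3
far 13080 at0 102.16 slope 0.09 deg range -80.0 85.0
left 5681 at0 102.09 slope -0.10 deg range -85.0 85.0
```

View pics/w6.png

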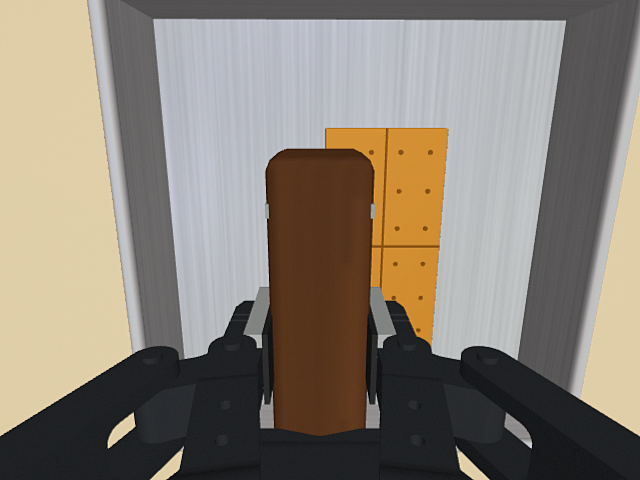

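The biscuit is now square against the blade, with its front edge 54 mm short of the far wall. Continuing.

>>> {"fn": "carry_out", "kwargs": {"deltas": [0,0.04,0,0,0,0,-1,0,0.05,0,0,0,0,-1,0,0.05,0,0,0,0,-1,0,0.05,0,0,0,0,-1,0,0.05,0,0,0,0,-1,0,0.05,0,0,0,0,-1,0,0.05,0,0,0,0,-1,0,0.05,0,0,0,0,-1,0,0.05,0,0,0,0,-1,0,0.05,0,0,0,0,-1]}}

```text
clock: 13.38
position: [0.5482, -0.0208, 0.0924]
ee_rot: [0.434, 0.558, 0.434, -0.558]
contact_force: [-0.4, -0.1, -1.6]
width: 0.0285
```

>>> {"fn": "carry_out", "kwargs": {"deltas": [0,0.05,0,0,0,0,-1,0,0.05,0,0,0,0,-1,0,0.04,0,0,0,0,-1,0,0.03,0,0,0,0,-1,0,0.03,0,0,0,0,-1,0,0,0,0,0,0,-1]}}

```text
clock: 14.12
position: [0.5598, -0.0238, 0.0924]
ee_rot: [0.434, 0.558, 0.434, -0.558]
contact_force: [-0.9, 0.4, -1.6]
width: 0.0288
```

```bash
python3 - <<'E'
from wm import *
s=st(); print(w2tin(s['position']))
im=wm()[0]; save(im,'w7.png')
E
```

```text
clock 14.125
qpos [-1.6670e-01  3.6610e-01  1.7433e+00  1.0000e-04  1.0319e+00  8.2700e-02]
position [ 0.5598 -0.0238  0.0924]
ee_rot [ 0.434   0.5584  0.4339 -0.5582]
contact_force [-0.8538  0.4324 -1.6258]
moment [ 0.0157 -0.016   0.0265]
width 0.0288
[[ 3.000e-04  9.690e-01 -2.469e-01]
 [ 0.000e+00 -2.469e-01 -9.690e-01]
 [-1.000e+00  3.000e-04 -1.000e-04]]
[ 0.02242443 -0.01088605]
biscuit n 13850 z 12.708287219839978 c [58.8 -9.7] s [ 61.6 122. ] a 0.13 x 27.8..89.5 y -70.6..51.4
far 7887 at0 102.16 slope 0.09 deg range -75.0 85.0
left 5650 at0 102.04 slope -0.10 deg range -85.0 85.0
```

View pics/w7.png

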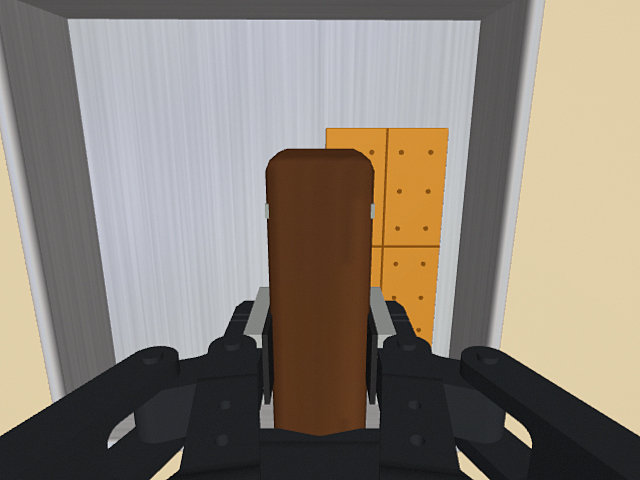

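>>> {"fn": "carry_out", "kwargs": {"deltas": [0,0.02,0,0,0,0,-1,0,0.02,0,0,0,0,-1,0,0.02,0,0,0,0,-1,0,0.02,0,0,0,0,-1,0,0.02,0,0,0,0,-1,0,0.02,0,0,0,0,-1,0,0.02,0,0,0,0,-1,0,0.02,0,0,0,0,-1]}}

```text
clock: 15.18
position: [0.569, -0.0262, 0.0924]
ee_rot: [0.434, 0.558, 0.434, -0.558]
contact_force: [-0.4, -1.6, -0.6]
width: 0.0281
```

```bash
python3 - <<'E'
from wm import *
s=st(); print(w2tin(s['position']))
im=wm()[0]
E
```

```text
clock 15.175
qpos [-1.6810e-01  3.7840e-01  1.7226e+00  1.0000e-04  1.0406e+00  8.1300e-02]
position [ 0.569  -0.0262  0.0924]
ee_rot [ 0.4339  0.5584  0.4339 -0.5583]
contact_force [-0.4021 -1.591  -0.6438]
moment [ 0.0062  0.0339 -0.0496]
width 0.0281
[[ 0.000e+00  9.690e-01 -2.469e-01]
 [ 1.000e-04 -2.469e-01 -9.690e-01]
 [-1.000e+00  0.000e+00 -1.000e-04]]
[ 0.0319069  -0.01091315]
biscuit n 13778 z 12.712166257033239 c [67.9 -9.7] s [ 62. 122.] a 0.09 x 36.8..99.0 y -70.7..51.3
far 7083 at0 102.16 slope 0.09 deg range -73.0 85.0
left 5637 at0 102.03 slope -0.10 deg range -85.0 85.0
```

>>> {"fn": "carry_out", "kwargs": {"deltas": [0,0.012,0,0,0,0,-1,0,0.012,0,0,0,0,-1,0,0.01,0,0,0,0,-1]}}

```text
clock: 15.6
position: [0.571, -0.0266, 0.0924]
ee_rot: [0.434, 0.558, 0.434, -0.558]
contact_force: [-0.1, -0.7, -1.9]
width: 0.0282
```

>>> {"fn": "carry_out", "kwargs": {"deltas": [0,0.006,0,0,0,0,-1]}}

```text
clock: 15.72
position: [0.5713, -0.0267, 0.0924]
ee_rot: [0.434, 0.558, 0.434, -0.558]
contact_force: [-0.1, 0.1, -0.6]
width: 0.0285
```

```bash
python3 - <<'E'
from wm import *
s=st(); print(w2tin(s['position']))
im=wm()[0]
E
```

```text
clock 15.725
qpos [-1.6850e-01  3.8140e-01  1.7175e+00  1.0000e-04  1.0427e+00  8.1000e-02]
position [ 0.5713 -0.0267  0.0924]
ee_rot [ 0.4339  0.5584  0.4339 -0.5583]
contact_force [-0.1163  0.1144 -0.5538]
moment [-0.0375  0.037  -0.0117]
width 0.0285
[[ 0.000e+00  9.690e-01 -2.469e-01]
 [ 1.000e-04 -2.469e-01 -9.690e-01]
 [-1.000e+00  0.000e+00 -1.000e-04]]
[ 0.03423508 -0.01092244]
biscuit n 13816 z 12.71767090533471 c [70.5 -9.5] s [ 61.9 122. ] a 0.33 x 39.2..101.6 y -70.3..51.3
far 6823 at0 102.17 slope 0.09 deg range -73.0 85.0
left 5641 at0 102.02 slope -0.10 deg range -85.0 85.0
```

Under 1 mm to go. Stepping 0.3 mm at a time.

>>> {"fn": "carry_out", "kwargs": {"deltas": [0,0.006,0,0,0,0,-1]}}

```text
clock: 15.9
position: [0.5716, -0.0268, 0.0924]
ee_rot: [0.434, 0.558, 0.434, -0.558]
contact_force: [0.1, -0.0, -2.1]
width: 0.028
```

>>> {"fn": "carry_out", "kwargs": {"deltas": [0,0.005,0,0,0,0,-1]}}

```text
clock: 16.02
position: [0.5719, -0.0269, 0.0924]
ee_rot: [0.434, 0.558, 0.434, -0.558]
contact_force: [0.5, 0.4, -1.1]
width: 0.0284
```

```bash
python3 - <<'E'
from wm import *
s=st(); print(w2tin(s['position']))
im=wm()[0]; save(im,'w8.png',(300,100,640,400),2.2)
E
```

```text
clock 16.025
qpos [-1.6850e-01  3.8220e-01  1.7161e+00  1.0000e-04  1.0432e+00  8.0900e-02]
position [ 0.5719 -0.0269  0.0924]
ee_rot [ 0.4339  0.5583  0.4339 -0.5583]
contact_force [ 0.5292  0.3848 -1.1418]
moment [-0.0615  0.0557  0.0036]
width 0.0284
[[ 0.000e+00  9.690e-01 -2.469e-01]
 [ 1.000e-04 -2.469e-01 -9.690e-01]
 [-1.000e+00  0.000e+00 -1.000e-04]]
[ 0.03487795 -0.01091636]
biscuit n 13801 z 12.705399562444736 c [71.  -9.7] s [ 62.2 122.1] a 0.07 x 39.8..102.1 y -70.7..51.3
far 6768 at0 102.17 slope 0.10 deg range -72.0 85.0
left 5646 at0 102.02 slope -0.10 deg range -85.0 85.0
```

View pics/w8.png

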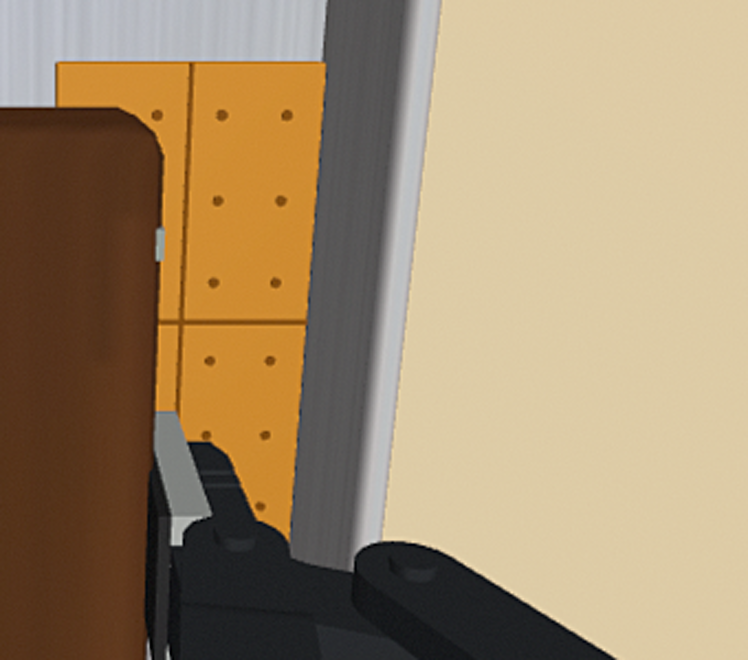

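>>> {"fn": "carry_out", "kwargs": {"deltas": [0,0.005,0,0,0,0,-1]}}

```text
clock: 16.2
position: [0.5721, -0.0269, 0.0924]
ee_rot: [-0.434, -0.558, -0.434, 0.558]
contact_force: [-0.6, 1.1, -1.4]
width: 0.0284
```

>>> {"fn": "carry_out", "kwargs": {"deltas": [0,0.004,0,0,0,0,-1]}}

```text
clock: 16.32
position: [0.5722, -0.0269, 0.0924]
ee_rot: [-0.434, -0.558, -0.434, 0.558]
contact_force: [-0.0, -0.4, -1.9]
width: 0.0287
```

>>> {"fn": "carry_out", "kwargs": {"deltas": [0,0.004,0,0,0,0,-1]}}

```text
clock: 16.45
position: [0.5722, -0.0269, 0.0923]
ee_rot: [-0.434, -0.558, -0.434, 0.559]
contact_force: [-0.7, 0.5, -0.6]
width: 0.0285
```

```bash
python3 - <<'E'
from wm import *
s=st(); print(w2tin(s['position']))
im=wm()[0]
E
```

```text
clock 16.45
qpos [-1.6860e-01  3.8320e-01  1.7147e+00  2.0000e-04  1.0447e+00  8.0800e-02]
position [ 0.5722 -0.0269  0.0923]
ee_rot [-0.4336 -0.5581 -0.4342  0.5585]
contact_force [-0.7079  0.5498 -0.5983]
moment [ 0.077   0.2851 -0.0293]
width 0.0285
[[-9.000e-04  9.690e-01 -2.469e-01]
 [ 4.000e-04 -2.469e-01 -9.690e-01]
 [-1.000e+00 -1.000e-03 -1.000e-04]]
[ 0.03520178 -0.01087949]
biscuit n 13811 z 12.700554631227018 c [71.1 -9.5] s [121.9  62.5] a 89.78 x 40.1..102.5 y -70.5..51.3
far 6732 at0 102.17 slope 0.09 deg range -72.0 85.0
left 5658 at0 102.02 slope -0.09 deg range -85.0 85.0
```

The moment has jumped from 0.04 to 0.29 Nm and the tool has stalled, so the wall is felt. One more small press to confirm.

>>> {"fn": "carry_out", "kwargs": {"deltas": [0,0.004,0,0,0,0,-1]}}

```text
clock: 16.62
position: [0.5723, -0.027, 0.0923]
ee_rot: [-0.434, -0.558, -0.434, 0.559]
contact_force: [-1.4, 1.1, -0.4]
width: 0.0283
```

```bash
python3 - <<'E'
from wm import *
s=st(); print(w2tin(s['position']))
im=wm()[0]; save(im,'w9.png',(300,100,640,400),2.2)
E
```

```text
clock 16.625
qpos [-1.6870e-01  3.8350e-01  1.7143e+00  3.0000e-04  1.0451e+00  8.0800e-02]
position [ 0.5723 -0.027   0.0923]
ee_rot [-0.4335 -0.5581 -0.4343  0.5586]
contact_force [-1.3882  1.1279 -0.4165]
moment [ 0.1492  0.3848 -0.071 ]
width 0.0283
[[-1.20e-03  9.69e-01 -2.47e-01]
 [ 4.00e-04 -2.47e-01 -9.69e-01]
 [-1.00e+00 -1.30e-03 -1.00e-04]]
[ 0.03531121 -0.01087761]
biscuit n 13791 z 12.709040150496426 c [71.1 -9.1] s [121.1  62.3] a 89.84 x 40.1..102.5 y -69.8..51.4
far 6705 at0 102.16 slope 0.10 deg range -71.0 85.0
left 5684 at0 102.02 slope -0.10 deg range -85.0 85.0
```

View pics/w9.png

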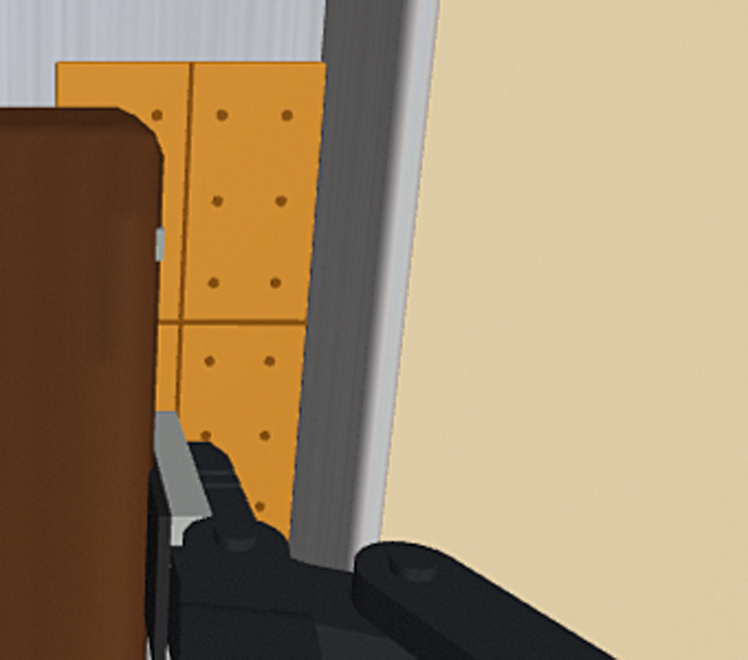

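The biscuit is flush with the far wall: its angle is under 0.2° and the reaction felt is about 2–4 N. Backing off, lifting out, then turning 90° for the push to the left.

>>> {"fn": "carry_out", "kwargs": {"deltas": [0,-0.05,0,0,0,0,-1,0,-0.1,0,0,0,0,-1,0,-0.15,0,0,0,0,-1,-0.2,0,0,0,0,0,-1,-0.3,0,0,0,0,0,-1,-0.4,0,0,0,0,0,-1,-0.3,0,0,0,0,0,-1,-0.1,0,0,0,0,0,-1,0,0,0,0,0,0,-1]}}

```text
clock: 17.8
position: [0.5557, -0.0227, 0.1709]
ee_rot: [0.434, 0.559, 0.434, -0.558]
contact_force: [-0.8, -0.1, -1.5]
width: 0.0279
```

```bash
python3 - <<'E'
from wm import *
s=st(); print(w2tin(s['position']))
im=wm()[0]; save(im,'w10.png')
w=tin2w(.043,-.085);print(w)
e=plan([*w,.172],-104.3,25,-1)
E
```

```text
clock 17.8
qpos [-1.6610e-01  2.8770e-01  1.6440e+00  1.0000e-04  1.2087e+00  8.3400e-02]
position [ 0.5557 -0.0227  0.1709]
ee_rot [ 0.4342  0.5586  0.4336 -0.558 ]
contact_force [-0.8493 -0.1001 -1.4929]
moment [-0.0129 -0.0238 -0.0682]
width 0.0279
[[ 1.300e-03  9.690e-01 -2.469e-01]
 [-1.000e-04 -2.469e-01 -9.690e-01]
 [-1.000e+00  1.200e-03 -2.000e-04]]
[ 0.01812634 -0.01089583]
biscuit n 10943 z 12.73830398599829 c [ 71.2 -10.2] s [123.4  62.2] a 89.9 x 40.2..102.4 y -71.9..51.4
far 3628 at0 102.31 slope 0.09 deg range -85.0 85.0
left 2627 at0 102.00 slope -0.10 deg range -85.0 85.0
[ 0.56147276 -0.10068729]
[0.0, 0.02, 0.05, 0.9, 0.0, 0.0, -1.0, 0.0, 0.02, 0.05, 0.9, 0.0, 0.0, -1.0, 0.0, 0.02, 0.05, 0.9, 0.0, 0.0, -1.0, 0.0, 0.03, 0.05, 0.9, 0.0, 0.0, -1.0, 0.0, 0.03, 0.04, 0.9, 0.0, 0.0, -1.0, 0.0, 0.03, 0.04, 0.9, 0.0, 0.0, -1.0, 0.0, 0.03, 0.04, 0.9, 0.0, 0.0, -1.0, 0.0, 0.04, 0.04, 0.9, 0.0, 0.0, -1.0, 0.0, 0.04, 0.03, 0.9, 0.0, 0.0, -1.0, 0.0, 0.04, 0.03, 0.9, 0.0, 0.0, -1.0] max 1.0
[0.0, 0.04, 0.03, 0.9, 0.0, 0.0, -1.0, 0.0, 0.04, 0.03, 0.9, 0.0, 0.0, -1.0, 0.0, 0.05, 0.02, 0.9, 0.0, 0.0, -1.0, 0.0, 0.05, 0.02, 0.9, 0.0, 0.0, -1.0, 0.0, 0.05, 0.02, 0.9, 0.0, 0.0, -1.0, 0.0, 0.05, 0.02, 0.9, 0.0, 0.0, -1.0, 0.0, 0.05, 0.01, 0.9, 0.0, 0.0, -1.0, 0.0, 0.05, 0.01, 0.9, 0.0, 0.0, -1.0, 0.0, 0.05, 0.01, 0.9, 0.0, 0.0, -1.0, -0.01, 0.05, 0.0, 0.9, 0.0, 0.0, -1.0] max 1.0
[0.0, 0.05, 0.0, 0.9, 0.0, 0.0, -1.0, -0.01, 0.05, 0.0, 0.9, 0.0, 0.0, -1.0, 0.0, 0.05, -0.01, 0.9, 0.0, 0.0, -1.0, -0.01, 0.05, -0.01, 0.9, 0.0, 0.0, -1.0, 0.0, 0.06, -0.02, 0.9, 0.0, 0.0, -1.0] max 1.0
end [ 0.5617 -0.1009  0.172 ] yaw -104.29445814909462
```

View pics/w10.png

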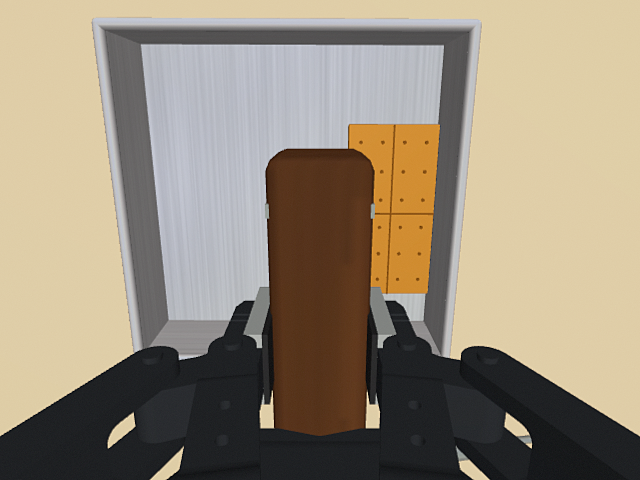

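The biscuit stays flush with the far wall in the tin. Turning.

>>> {"fn": "carry_out", "kwargs": {"deltas": [0,0.02,0.05,0.9,0,0,-1,0,0.02,0.05,0.9,0,0,-1,0,0.02,0.05,0.9,0,0,-1,0,0.03,0.05,0.9,0,0,-1,0,0.03,0.04,0.9,0,0,-1,0,0.03,0.04,0.9,0,0,-1,0,0.03,0.04,0.9,0,0,-1,0,0.04,0.04,0.9,0,0,-1,0,0.04,0.03,0.9,0,0,-1,0,0.04,0.03,0.9,0,0,-1]}}

```text
clock: 19.1
position: [0.5577, -0.0541, 0.1692]
ee_rot: [-0.239, -0.665, -0.24, 0.666]
contact_force: [0.3, -0.3, -1.2]
width: 0.0286
```

>>> {"fn": "carry_out", "kwargs": {"deltas": [0,0.04,0.03,0.9,0,0,-1,0,0.04,0.03,0.9,0,0,-1,0,0.05,0.02,0.9,0,0,-1,0,0.05,0.02,0.9,0,0,-1,0,0.05,0.02,0.9,0,0,-1,0,0.05,0.02,0.9,0,0,-1,0,0.05,0.01,0.9,0,0,-1,0,0.05,0.01,0.9,0,0,-1,0,0.05,0.01,0.9,0,0,-1,-0.01,0.05,0,0.9,0,0,-1]}}

```text
clock: 20.35
position: [0.5599, -0.085, 0.1697]
ee_rot: [-0.022, -0.706, -0.022, 0.708]
contact_force: [-0.4, 0.3, -1.2]
width: 0.0282
```

>>> {"fn": "carry_out", "kwargs": {"deltas": [0,0.05,0,0.9,0,0,-1,0,0.05,0,0.9,0,0,-1,0,0.05,-0.01,0.9,0,0,-1,0,0.05,-0.01,0.9,0,0,-1,0,0.06,-0.02,0.9,0,0,-1,0,0,0,0,0,0,-1]}}

```text
clock: 21.1
position: [0.5614, -0.101, 0.1699]
ee_rot: [0.088, -0.701, 0.088, 0.702]
contact_force: [-0.2, 0.2, -1.8]
width: 0.0287
```

```bash
python3 - <<'E'
from wm import *
s=st(); print(w2tin(s['position']))
im=wm()[0]; save(im,'w11.png')
w=tin2w(.043,-.085)
e=plan([*w,.125],-104.3,4,-1,dec=3)
from blade import blade
grab('scene'); blade('scene'); save(load('scene'),'s11.png',(240,120,420,300),4)
E
```

```text
clock 21.1
qpos [-0.2999  0.3106  1.6123  0.      1.2206  1.52  ]
position [ 0.5614 -0.101   0.1699]
ee_rot [ 0.088  -0.701   0.0877  0.7023]
contact_force [-0.1616  0.1707 -1.7953]
moment [-0.0276  0.0067 -0.0023]
width 0.0287
[[-1.800e-03 -2.465e-01 -9.691e-01]
 [ 6.000e-04 -9.691e-01  2.465e-01]
 [-1.000e+00 -1.000e-04  1.900e-03]]
[ 0.04301054 -0.08528255]
biscuit n 12587 z 12.59499260342567 c [69.6 -8.8] s [126.4  59.7] a 89.75 x 39.9..99.7 y -72.1..54.3
left 7182 at0 101.90 slope -0.10 deg range -85.0 85.0
[0.188, 0.0, 0.0, 0.003, 0.006, 0.001, -1.0, 0.188, -0.001, 0.0, 0.003, 0.006, 0.001, -1.0, 0.188, 0.0, 0.0, 0.003, 0.007, 0.001, -1.0, 0.188, -0.001, -0.001, 0.004, 0.006, 0.001, -1.0] max 1.0
end [ 0.5615 -0.1007  0.125 ] yaw -104.30105395809323
scene 545 face y at edge 3.39 mm, slope 0.0225, twist -0.0009 res 0.8009090324364523
```

View pics/w11.png

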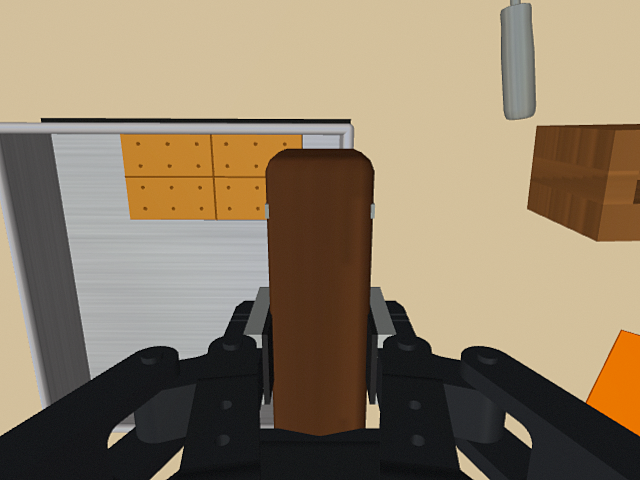

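View pics/s11.png

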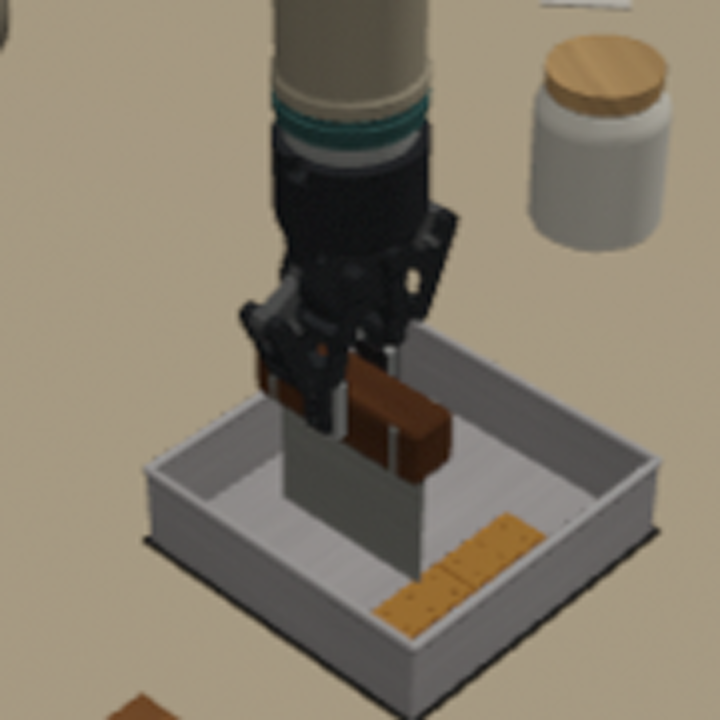

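>>> {"fn": "carry_out", "kwargs": {"deltas": [0.15,0,0,0,0.02,0,-1,0.2,0,0,0,0.01,0,-1,0.2,0,0,0,0,0,-1,0.15,0,0,0,0,0,-1,0.1,0,0,0,0,0,-1,0,0,0,0,0,0,-1]}}

```text
clock: 21.95
position: [0.5617, -0.1008, 0.1224]
ee_rot: [-0.088, 0.702, -0.088, -0.701]
contact_force: [1.0, -0.5, -1.0]
width: 0.0285
```

```bash
python3 - <<'E'
from wm import *
s=st(); print(w2tin(s['position']))
from blade import blade
grab('scene'); blade('scene'); save(load('scene'),'s12.png',(240,120,420,300),4)
wm('scene',False)
E
```

```text
clock 21.95
qpos [-2.9970e-01  3.4980e-01  1.6821e+00  2.0000e-04  1.1087e+00  1.5205e+00]
position [ 0.5617 -0.1008  0.1224]
ee_rot [-0.088   0.702  -0.088  -0.7012]
contact_force [ 1.0289 -0.5249 -1.029 ]
moment [-0.0415  0.0316 -0.0376]
width 0.0285
[[ 1.100e-03 -2.469e-01 -9.690e-01]
 [-1.000e-04 -9.690e-01  2.469e-01]
 [-1.000e+00 -1.000e-04 -1.100e-03]]
[ 0.04327153 -0.08508642]
scene 469 face y at edge 2.96 mm, slope 0.0162, twist 0.0021 res 0.7982717091029347
biscuit n 362 z 12.94300349812999 c [53.2  0.3] s [ 33.5 110.1] a 0.61 x 36.2..70.2 y -54.6..55.5
far 480 at0 103.31 slope 0.10 deg range -85.0 85.0
left 500 at0 100.87 slope -0.05 deg range -84.0 84.0
```

View pics/s12.png

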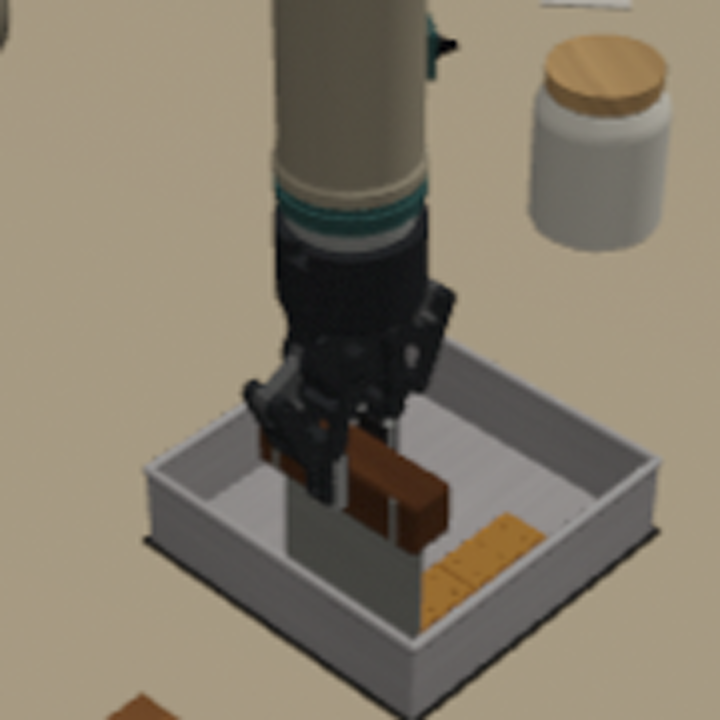

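The blade is inside the tin between the right wall and the biscuit. Lowering the rest.

>>> {"fn": "carry_out", "kwargs": {"deltas": [0.15,0,0,0,0,0,-1,0.15,0,0,0,0,0,-1,0.1,0,0,0,0,0,-1,0.07,0,0,0,0,0,-1,0.03,0,0,0,0,0,-1,0,0,0,0,0,0,-1]}}

```text
clock: 22.75
position: [0.5621, -0.101, 0.0929]
ee_rot: [-0.088, 0.702, -0.088, -0.701]
contact_force: [0.4, 0.4, -1.6]
width: 0.0284
```

```bash
python3 - <<'E'
from wm import *
s=st(); print(w2tin(s['position']))
im=wm()[0]; save(im,'w13.png')
E
```

```text
clock 22.75
qpos [-2.9970e-01  3.7880e-01  1.7204e+00  2.0000e-04  1.0404e+00  1.5205e+00]
position [ 0.5621 -0.101   0.0929]
ee_rot [-0.0879  0.7023 -0.088  -0.7009]
contact_force [ 0.3761  0.3741 -1.6061]
moment [ 0.0642 -0.0093 -0.0001]
width 0.0284
[[ 2.000e-03 -2.469e-01 -9.690e-01]
 [-4.000e-04 -9.690e-01  2.469e-01]
 [-1.000e+00 -1.000e-04 -2.100e-03]]
[ 0.04365707 -0.08511709]
biscuit n 22438 z 12.589858606931237 c [69.2 -8.6] s [ 59.5 128.1] a 0.16 x 39.3..98.8 y -72.5..55.5
left 176 at0 100.51 slope -1.38 deg range -69.0 -42.0
```

View pics/w13.png

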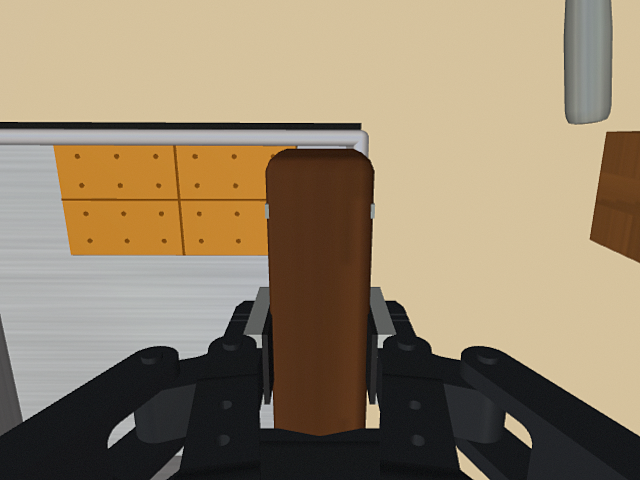

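>>> {"fn": "carry_out", "kwargs": {"deltas": [0,-0.05,0,0,0,0,-1,0,-0.04,0,0,0,0,-1,0,-0.03,0,0,0,0,-1,0,-0.02,0,0,0,0,-1,0,-0.02,0,0,0,0,-1,0,-0.02,0,0,0,0,-1,0,-0.02,0,0,0,0,-1,0,-0.02,0,0,0,0,-1,0,-0.03,0,0,0,0,-1,0,-0.03,0,0,0,0,-1]}}

```text
clock: 24.05
position: [0.5662, -0.0846, 0.093]
ee_rot: [-0.088, 0.702, -0.088, -0.701]
contact_force: [0.4, -0.4, -1.4]
width: 0.0282
```

```bash
python3 - <<'E'
from wm import *
s=st(); print(w2tin(s['position']))
im=wm()[0]; save(im,'w14.png')
E
```

```text
clock 24.05
qpos [-2.6990e-01  3.8060e-01  1.7172e+00  2.0000e-04  1.0418e+00  1.5504e+00]
position [ 0.5662 -0.0846  0.093 ]
ee_rot [-0.0879  0.7023 -0.088  -0.7009]
contact_force [ 0.4139 -0.3909 -1.3676]
moment [-0.0271  0.0378 -0.0125]
width 0.0282
[[ 2.000e-03 -2.469e-01 -9.690e-01]
 [-4.000e-04 -9.690e-01  2.469e-01]
 [-1.000e+00 -1.000e-04 -2.100e-03]]
[ 0.04359197 -0.06820252]
biscuit n 19998 z 12.587010377022672 c [69.2 -4.2] s [ 59.2 127.3] a 0.12 x 39.5..98.8 y -67.8..59.4
left 3060 at0 101.87 slope -0.16 deg range -57.0 43.0
```

View pics/w14.png

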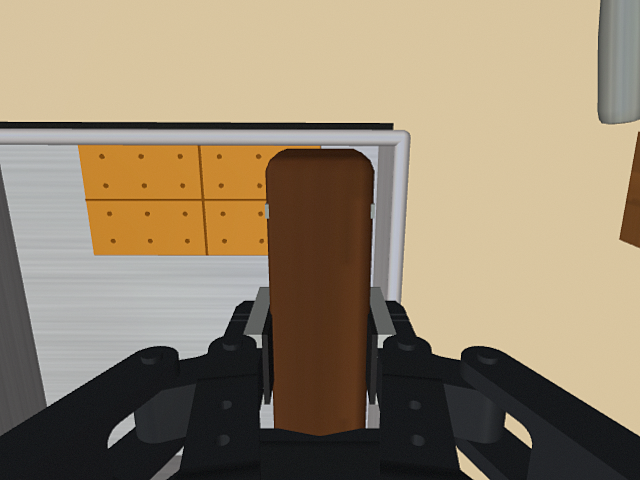

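>>> {"fn": "carry_out", "kwargs": {"deltas": [0,-0.04,0,0,0,0,-1,0,-0.05,0,0,0,0,-1,0,-0.05,0,0,0,0,-1,0,-0.05,0,0,0,0,-1,0,-0.05,0,0,0,0,-1,0,-0.05,0,0,0,0,-1,0,-0.05,0,0,0,0,-1,0,-0.05,0,0,0,0,-1,0,-0.05,0,0,0,0,-1,0,-0.04,0,0,0,0,-1]}}

```text
clock: 25.35
position: [0.5734, -0.0566, 0.093]
ee_rot: [-0.088, 0.702, -0.088, -0.701]
contact_force: [0.2, 0.1, -1.6]
width: 0.0284
```

>>> {"fn": "carry_out", "kwargs": {"deltas": [0,-0.03,0,0,0,0,-1,0,-0.02,0,0,0,0,-1,0,-0.02,0,0,0,0,-1,0,-0.02,0,0,0,0,-1]}}

```text
clock: 25.85
position: [0.5746, -0.0515, 0.093]
ee_rot: [-0.088, 0.702, -0.088, -0.701]
contact_force: [0.8, 0.1, -2.7]
width: 0.0284
```

```bash
python3 - <<'E'
from wm import *
s=st(); print(w2tin(s['position']))
im=wm()[0]; save(im,'w15.png')
E
```

```text
clock 25.85
qpos [-0.2099  0.3864  1.7072 -0.      1.0459  1.6104]
position [ 0.5746 -0.0515  0.093 ]
ee_rot [-0.0879  0.7023 -0.088  -0.7009]
contact_force [ 0.7643  0.1098 -2.6976]
moment [-0.0376 -0.0062 -0.0018]
width 0.0284
[[ 2.000e-03 -2.469e-01 -9.690e-01]
 [-4.000e-04 -9.690e-01  2.469e-01]
 [-1.000e+00 -1.000e-04 -2.100e-03]]
[ 0.04358891 -0.03405394]
biscuit n 20059 z 12.588636349832566 c [69.3 29.9] s [ 59.2 127.3] a 0.18 x 39.5..98.8 y -33.7..93.5
left 9263 at0 101.94 slope -0.10 deg range -36.0 85.0
```

View pics/w15.png

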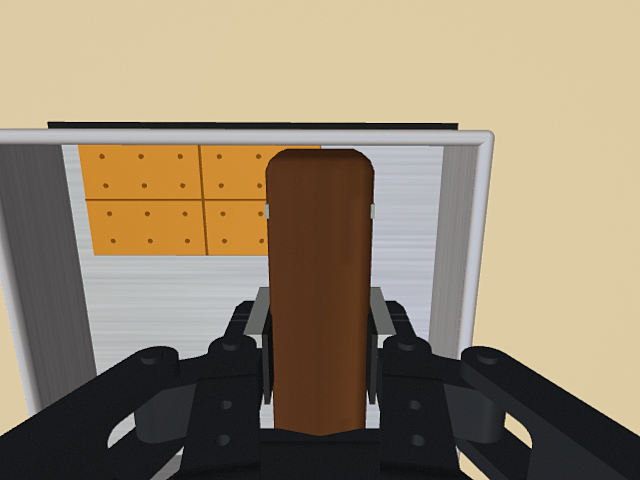

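>>> {"fn": "carry_out", "kwargs": {"deltas": [0,-0.02,0,0,0,0,-1,0,-0.02,0,0,0,0,-1,0,-0.02,0,0,0,0,-1,0,-0.02,0,0,0,0,-1,0,-0.015,0,0,0,0,-1,0,-0.01,0,0,0,0,-1]}}

```text
clock: 26.65
position: [0.5762, -0.0453, 0.093]
ee_rot: [-0.088, 0.702, -0.088, -0.701]
contact_force: [-0.8, 0.5, -1.0]
width: 0.0283
```

```bash
python3 - <<'E'
from wm import *
s=st(); print(w2tin(s['position']))
im=wm()[0]; save(im,'w16.png',(40,100,340,340),2.6)
E
```

```text
clock 26.65
qpos [-0.1989  0.3878  1.7049 -0.      1.0468  1.6213]
position [ 0.5762 -0.0453  0.093 ]
ee_rot [-0.0879  0.7024 -0.088  -0.7009]
contact_force [-0.7646  0.5329 -0.9811]
moment [-0.0407 -0.0352 -0.0366]
width 0.0283
[[ 2.100e-03 -2.468e-01 -9.691e-01]
 [-4.000e-04 -9.691e-01  2.468e-01]
 [-1.000e+00 -1.000e-04 -2.100e-03]]
[ 0.04361762 -0.02773175]
biscuit n 20083 z 12.57941955437164 c [69.4 36.2] s [ 59.4 127.5] a 0.37 x 39.2..98.9 y -27.4..100.0
left 8595 at0 101.93 slope -0.08 deg range -32.0 85.0
```

View pics/w16.png

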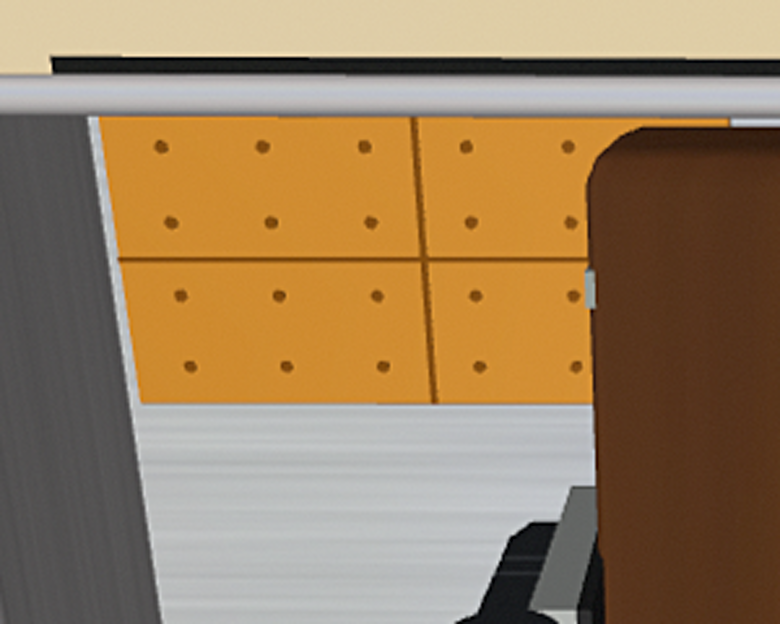

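About 2 mm left. Creeping.

>>> {"fn": "carry_out", "kwargs": {"deltas": [0,-0.01,0,0,0,0,-1,0,-0.01,0,0,0,0,-1]}}

```text
clock: 26.95
position: [0.5765, -0.0443, 0.093]
ee_rot: [-0.088, 0.702, -0.088, -0.701]
contact_force: [-0.2, -0.4, -0.7]
width: 0.0282
```

>>> {"fn": "carry_out", "kwargs": {"deltas": [0,-0.006,0,0,0,0,-1]}}

```text
clock: 27.08
position: [0.5765, -0.0439, 0.093]
ee_rot: [-0.088, 0.702, -0.088, -0.701]
contact_force: [0.2, -0.3, -1.4]
width: 0.0285
```

```bash
python3 - <<'E'
from wm import *
s=st(); print(w2tin(s['position']))
im=wm()[0]; save(im,'w17.png',(40,100,340,340),2.6)
E
```

```text
clock 27.075
qpos [-1.9620e-01  3.8810e-01  1.7043e+00 -1.0000e-04  1.0472e+00  1.6240e+00]
position [ 0.5765 -0.0439  0.093 ]
ee_rot [-0.0879  0.7023 -0.088  -0.7009]
contact_force [ 0.1945 -0.2999 -1.3897]
moment [ 0.0256 -0.0185 -0.0574]
width 0.0285
[[ 2.000e-03 -2.469e-01 -9.690e-01]
 [-4.000e-04 -9.690e-01  2.469e-01]
 [-1.000e+00 -1.000e-04 -2.000e-03]]
[ 0.0435623  -0.02623093]
biscuit n 20074 z 12.583086548145827 c [69.4 37.7] s [ 59.2 127.4] a 0.28 x 39.6..98.8 y -25.8..101.5
left 8421 at0 101.93 slope -0.10 deg range -81.0 85.0
```

View pics/w17.png

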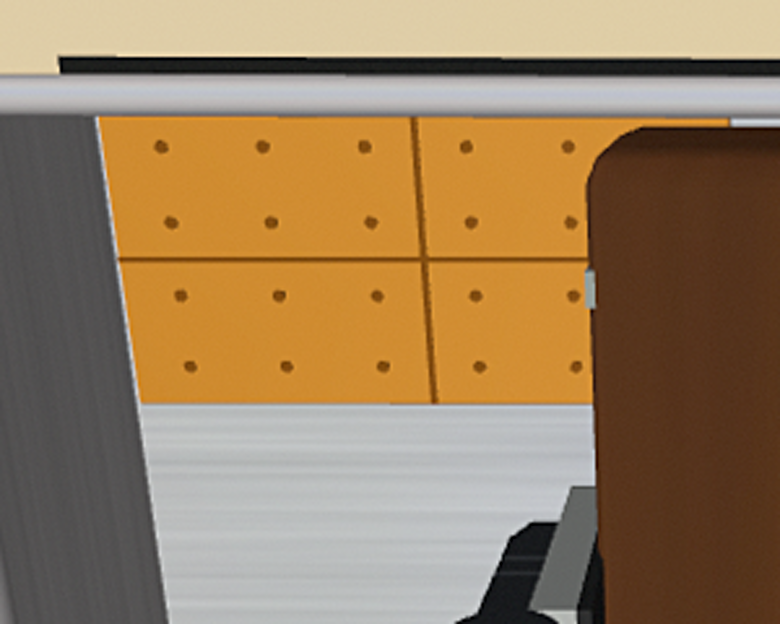

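>>> {"fn": "carry_out", "kwargs": {"deltas": [0,-0.005,0,0,0,0,-1]}}

```text
clock: 27.25
position: [0.5766, -0.0436, 0.093]
ee_rot: [-0.088, 0.702, -0.088, -0.701]
contact_force: [-0.3, -0.2, -2.6]
width: 0.0278
```

```bash
python3 -c "
from wm import *
s=st(); print(w2tin(s['position']))"
```

```text
clock 27.25
qpos [-0.1958  0.3881  1.7042 -0.      1.0471  1.6245]
position [ 0.5766 -0.0436  0.093 ]
ee_rot [-0.0879  0.7024 -0.0881 -0.7009]
contact_force [-0.3309 -0.2409 -2.5698]
moment [-0.0213  0.0603  0.0233]
width 0.0278
[[ 2.100e-03 -2.469e-01 -9.690e-01]
 [-4.000e-04 -9.690e-01  2.469e-01]
 [-1.000e+00 -1.000e-04 -2.100e-03]]
[ 0.0436114  -0.02596018]
```

>>> {"fn": "carry_out", "kwargs": {"deltas": [0,-0.005,0,0,0,0,-1]}}

```text
clock: 27.38
position: [0.5767, -0.0433, 0.093]
ee_rot: [-0.088, 0.702, -0.088, -0.701]
contact_force: [-0.8, 0.5, -2.1]
width: 0.0282
```

```bash
python3 -c "
from wm import *
s=st(); print(w2tin(s['position']))"
```

```text
clock 27.375
qpos [-0.1953  0.3882  1.704  -0.      1.0472  1.6251]
position [ 0.5767 -0.0433  0.093 ]
ee_rot [-0.0879  0.7024 -0.0881 -0.7009]
contact_force [-0.7869  0.5325 -2.1231]
moment [-0.0043  0.0218 -0.0162]
width 0.0282
[[ 2.100e-03 -2.469e-01 -9.690e-01]
 [-5.000e-04 -9.690e-01  2.469e-01]
 [-1.000e+00 -1.000e-04 -2.100e-03]]
[ 0.0436268 -0.0256534]
```

>>> {"fn": "carry_out", "kwargs": {"deltas": [0,-0.004,0,0,0,0,-1]}}

```text
clock: 27.5
position: [0.5768, -0.0431, 0.093]
ee_rot: [-0.088, 0.702, -0.088, -0.701]
contact_force: [-0.2, 1.3, -2.0]
width: 0.0283
```

```bash
python3 -c "
from wm import *
s=st(); print(w2tin(s['position']))"
```

```text
clock 27.5
qpos [-0.1948  0.3883  1.704  -0.      1.0472  1.6255]
position [ 0.5768 -0.0431  0.093 ]
ee_rot [-0.0879  0.7024 -0.088  -0.7009]
contact_force [-0.2345  1.3399 -2.0146]
moment [ 0.0054 -0.0017 -0.0128]
width 0.0283
[[ 2.100e-03 -2.469e-01 -9.690e-01]
 [-4.000e-04 -9.690e-01  2.469e-01]
 [-1.000e+00 -1.000e-04 -2.100e-03]]
[ 0.04360592 -0.02538502]
```

>>> {"fn": "carry_out", "kwargs": {"deltas": [0,-0.004,0,0,0,0,-1]}}

```text
clock: 27.62
position: [0.5768, -0.0429, 0.093]
ee_rot: [-0.088, 0.702, -0.088, -0.701]
contact_force: [-0.9, -0.8, -1.3]
width: 0.028
```

```bash
python3 -c "
from wm import *
s=readout.get_state(); print(w2tin(s['position']),np.round(s['contact_force'],2),np.round(s['moment'],3))"
```

```text
[ 0.04360502 -0.02516226] [-0.9  -0.76 -1.26] [-0.024  0.002 -0.02 ]
```

>>> {"fn": "carry_out", "kwargs": {"deltas": [0,-0.004,0,0,0,0,-1]}}

```text
clock: 27.75
position: [0.5769, -0.0426, 0.093]
ee_rot: [-0.088, 0.702, -0.088, -0.701]
contact_force: [-0.2, 0.1, -2.0]
width: 0.0286
```

```bash
python3 -c "
from wm import *
s=readout.get_state(); print(w2tin(s['position']),np.round(s['contact_force'],2),np.round(s['moment'],3))
im=wm()[0]; save(im,'w18.png',(40,100,340,340),2.6)"
```

```text
[ 0.0435878  -0.02492527] [-0.17  0.1  -1.99] [-0.011  0.037  0.036]
biscuit n 20099 z 12.584481007423792 c [69.3 39.1] s [ 59.1 127.4] a 0.11 x 39.6..98.8 y -24.5..102.8
left 8314 at0 101.93 slope -0.10 deg range -80.0 85.0
```

View pics/w18.png

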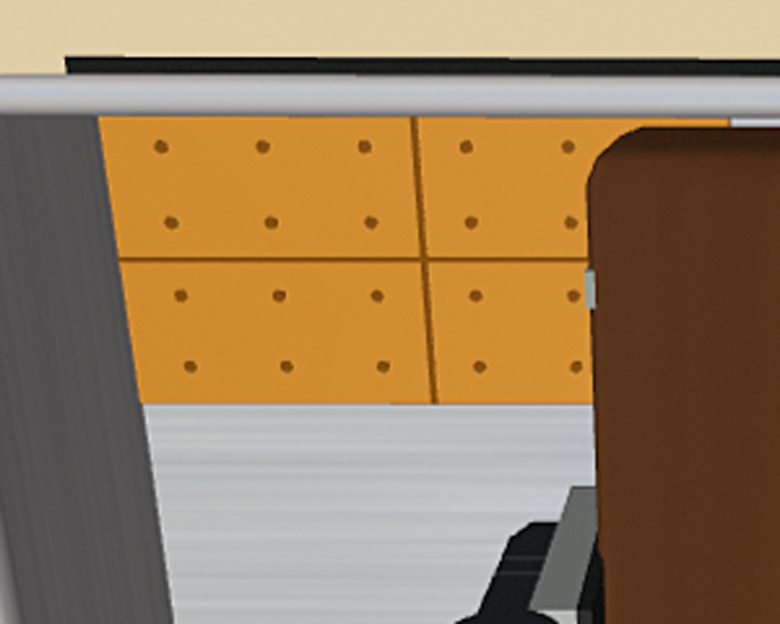

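Visually closed, but no contact felt yet. Continuing in 0.25 mm steps.

>>> {"fn": "carry_out", "kwargs": {"deltas": [0,-0.004,0,0,0,0,-1]}}

```text
clock: 27.92
position: [0.577, -0.0424, 0.093]
ee_rot: [-0.088, 0.702, -0.088, -0.701]
contact_force: [-0.3, -0.4, -1.4]
width: 0.028
```

```bash
cat > f.py <<'E'
from wm import *
s=readout.get_state(); print(np.round(w2tin(s['position'])*1000,2),np.round(s['contact_force'],2),np.round(s['moment'],3))
E
python3 f.py
```

```text
[ 43.61 -24.68] [-0.29 -0.39 -1.44] [ 0.002 -0.014 -0.039]
```

>>> {"fn": "carry_out", "kwargs": {"deltas": [0,-0.004,0,0,0,0,-1]}}

```text
clock: 28.05
position: [0.577, -0.0421, 0.093]
ee_rot: [-0.088, 0.702, -0.088, -0.701]
contact_force: [0.5, 0.2, -2.2]
width: 0.0283
```

```bash
python3 f.py
```

```text
[ 43.59 -24.44] [ 0.47  0.16 -2.24] [-0.039  0.004  0.011]
```

>>> {"fn": "carry_out", "kwargs": {"deltas": [0,-0.004,0,0,0,0,-1]}}

```text
clock: 28.18
position: [0.5771, -0.0419, 0.093]
ee_rot: [-0.088, 0.702, -0.088, -0.701]
contact_force: [0.0, -0.2, -1.4]
width: 0.0282
```

```bash
python3 f.py
```

```text
[ 43.61 -24.2 ] [ 0.01 -0.24 -1.38] [-0.029  0.027 -0.052]
```

>>> {"fn": "carry_out", "kwargs": {"deltas": [0,-0.005,0,0,0,0,-1]}}

```text
clock: 28.3
position: [0.5771, -0.0416, 0.093]
ee_rot: [-0.088, 0.702, -0.088, -0.701]
contact_force: [0.7, 0.4, -1.6]
width: 0.0287
```

```bash
python3 f.py
```

```text
[ 43.59 -23.91] [ 0.72  0.43 -1.59] [-0.045  0.015  0.026]
```

>>> {"fn": "carry_out", "kwargs": {"deltas": [0,-0.004,0,0,0,0,-1]}}

```text
clock: 28.42
position: [0.5772, -0.0414, 0.093]
ee_rot: [-0.088, 0.702, -0.088, -0.701]
contact_force: [0.6, 1.4, -1.8]
width: 0.0282
```

```bash
python3 f.py
```

```text
[ 43.57 -23.63] [ 0.61  1.36 -1.82] [-0.035  0.002  0.023]
```

>>> {"fn": "carry_out", "kwargs": {"deltas": [0,-0.004,0,0,0,0,-1]}}

```text
clock: 28.55
position: [0.5773, -0.0412, 0.093]
ee_rot: [-0.088, 0.702, -0.088, -0.701]
contact_force: [-0.7, -0.4, -0.9]
width: 0.0283
```

```bash
python3 f.py
```

```text
[ 43.61 -23.41] [-0.69 -0.41 -0.88] [-0.039  0.02   0.019]
```

>>> {"fn": "carry_out", "kwargs": {"deltas": [0,-0.004,0,0,0,0,-1]}}

```text
clock: 28.68
position: [0.5773, -0.0409, 0.093]
ee_rot: [-0.088, 0.702, -0.088, -0.701]
contact_force: [-0.1, 0.4, -1.9]
width: 0.0281
```

```bash
python3 f.py; python3 -c "
from wm import *
im=wm()[0]; save(im,'w19.png',(40,100,340,340),2.6)"
```

```text
[ 43.6  -23.17] [-0.12  0.37 -1.92] [-0.018  0.054 -0.033]
biscuit n 20097 z 12.589833440383863 c [69.5 39.9] s [ 58.8 125.6] a 0.13 x 40.0..98.8 y -22.8..102.7
left 8134 at0 101.92 slope -0.09 deg range -78.0 85.0
```

View pics/w19.png

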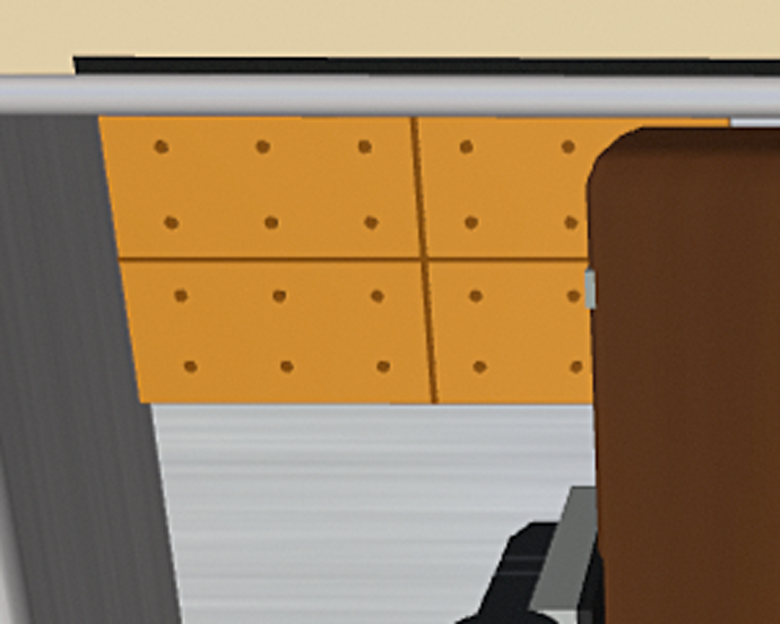

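```bash
python3 - <<'E'
from wm import *
im=load('wrist');K=im['mtx'];Rm=q2R(im['orientation']);o=im['origin']
for y in (100,101,102):
  for z in (.006,.013):
    p=np.r_[tin2w(.040,y/1000),z]; c=Rm.T@(p-o); print(y,z,(K@c/c[2])[:2], ((K@c/c[2])[:2]-[40,100])*2.6)
E
```

```text
100 0.006 [ 99.95365835 251.17253338] [155.87951172 393.04858678]
100 0.013 [ 93.62535795 255.1032598 ] [139.42593067 403.26847549]
101 0.006 [ 98.16299222 251.1698992 ] [151.22377976 393.04173792]
101 0.013 [ 91.78303072 255.1005555 ] [134.63587988 403.26144431]
102 0.006 [ 96.37232089 251.16726502] [146.56803431 393.03488904]
102 0.013 [ 89.940698   255.09785119] [129.84581481 403.2544131 ]
```

Correcting for parallax, about 1.2 mm of gap remains. Continuing.

>>> {"fn": "carry_out", "kwargs": {"deltas": [0,-0.005,0,0,0,0,-1,0,-0.005,0,0,0,0,-1]}}

```text
clock: 28.98
position: [0.5775, -0.0403, 0.093]
ee_rot: [-0.088, 0.702, -0.088, -0.701]
contact_force: [-0.7, -0.6, -1.4]
width: 0.0283
```

```bash
python3 f.py
```

```text
[ 43.62 -22.56] [-0.66 -0.61 -1.4 ] [-0.019  0.056 -0.039]
```

>>> {"fn": "carry_out", "kwargs": {"deltas": [0,-0.004,0,0,0,0,-1]}}

```text
clock: 29.1
position: [0.5775, -0.0401, 0.093]
ee_rot: [-0.088, 0.702, -0.088, -0.701]
contact_force: [-0.2, 0.6, -1.4]
width: 0.0286
```

```bash
python3 f.py
```

```text
[ 43.59 -22.31] [-0.17  0.62 -1.36] [-0.021 -0.019  0.041]
```

>>> {"fn": "carry_out", "kwargs": {"deltas": [0,-0.004,0,0,0,0,-1]}}

```text
clock: 29.22
position: [0.5776, -0.0399, 0.093]
ee_rot: [-0.088, 0.702, -0.088, -0.701]
contact_force: [1.0, -0.4, -1.4]
width: 0.0283
```

```bash
python3 f.py
```

```text
[ 43.6  -22.16] [ 0.98 -0.43 -1.36] [-0.097  0.039 -0.03 ]
```

>>> {"fn": "carry_out", "kwargs": {"deltas": [0,-0.004,0,0,0,0,-1]}}

```text
clock: 29.35
position: [0.5776, -0.0399, 0.093]
ee_rot: [-0.088, 0.702, -0.088, -0.701]
contact_force: [0.5, -0.3, -1.4]
width: 0.0283
```

```bash
python3 f.py
```

```text
[ 43.56 -22.09] [ 0.54 -0.25 -1.44] [-0.268  0.105 -0.021]
```

>>> {"fn": "carry_out", "kwargs": {"deltas": [0,-0.004,0,0,0,0,-1]}}

```text
clock: 29.48
position: [0.5776, -0.0398, 0.093]
ee_rot: [-0.088, 0.702, -0.088, -0.701]
contact_force: [-1.0, -2.1, -1.2]
width: 0.0284
```

```bash
python3 f.py
```

```text
[ 43.53 -21.99] [-1.02 -2.07 -1.2 ] [-0.419  0.127 -0.022]
```

The left wall is felt: the moment rose to 0.42 Nm with about 2 N of reaction, and the tool stalled. Taking a picture, then backing off and lifting.

```bash
python3 -c "
from wm import *
im=wm()[0]; save(im,'w20.png',(40,100,340,340),2.6)"
```

```text
biscuit n 20135 z 12.588494096120284 c [69.4 40.4] s [ 58.7 124.2] a 0.08 x 40.0..98.8 y -21.7..102.4
left 8060 at0 101.93 slope -0.11 deg range -77.0 85.0
```

>>> {"fn": "carry_out", "kwargs": {"deltas": [0,0.05,0,0,0,0,-1,0,0.1,0,0,0,0,-1,0,0.15,0,0,0,0,-1,-0.2,0,0,0,0,0,-1,-0.3,0,0,0,0,0,-1,-0.4,0,0,0,0,0,-1,-0.4,0,0,0,0,0,-1,-0.3,0,0,0,0,0,-1,0,0,0,0,0,0,-1]}}

```text
clock: 30.65
position: [0.5744, -0.057, 0.1914]
ee_rot: [-0.088, 0.704, -0.088, -0.699]
contact_force: [0.1, -0.6, -2.4]
width: 0.0279
```

```bash
python3 -c "
from wm import *
python=0
st()
im=wm()[0]; save(im,'w21.png')
im=wm('scene')[0]; save(im,'s21.png',(240,120,420,300),4)"
```

```text
clock 30.65
qpos [-2.1970e-01  3.0020e-01  1.5716e+00  3.0000e-04  1.2629e+00  1.6006e+00]
position [ 0.5744 -0.057   0.1914]
ee_rot [-0.0879  0.7041 -0.0881 -0.6991]
contact_force [ 0.1121 -0.6088 -2.377 ]
moment [-0.0398 -0.0012  0.008 ]
width 0.0279
[[ 6.90e-03 -2.47e-01 -9.69e-01]
 [-1.20e-03 -9.69e-01  2.47e-01]
 [-1.00e+00 -5.00e-04 -6.90e-03]]
biscuit n 11086 z 12.601373797304692 c [69.9 40.3] s [ 60.1 124.2] a 0.12 x 39.7..99.9 y -21.8..102.3
left 3905 at0 101.88 slope -0.09 deg range -67.0 85.0
biscuit n 488 z 12.898192427182597 c [54.2 39.6] s [ 32.8 129.7] a 0.62 x 37.3..70.4 y -25.4..104.3
far 492 at0 103.41 slope 0.24 deg range -85.0 85.0
left 337 at0 101.01 slope -0.40 deg range -23.0 84.0
```

View pics/w21.png

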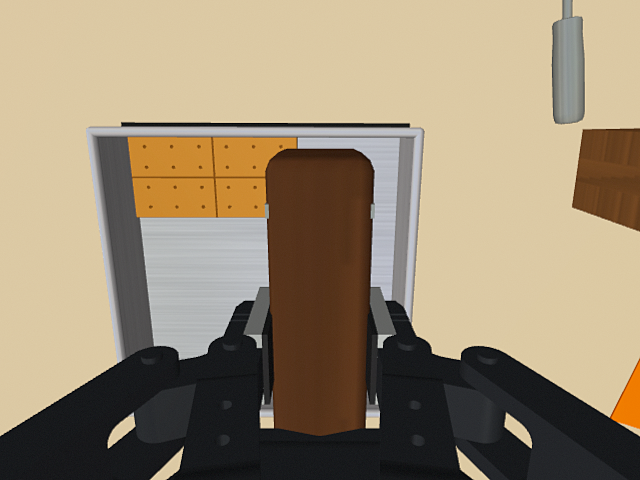

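View pics/s21.png

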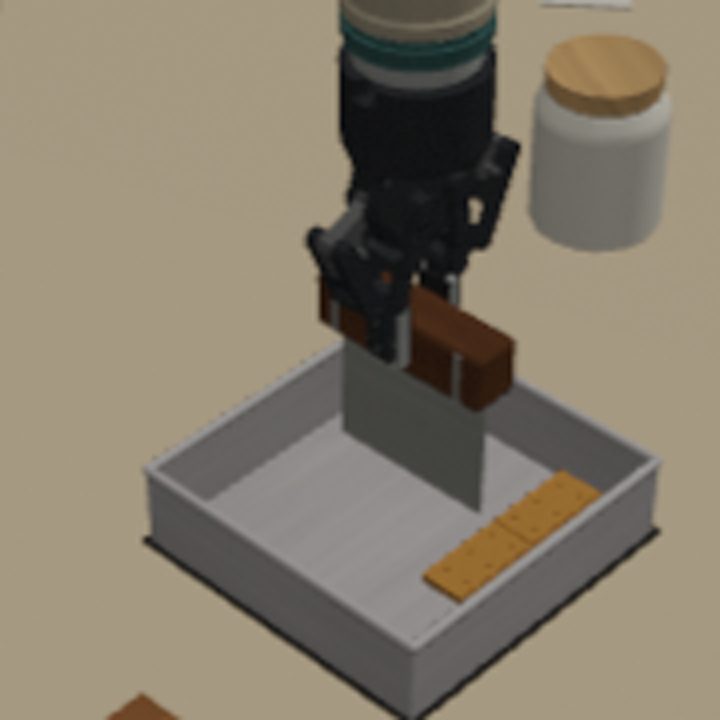

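The biscuit is tight on the left wall (edge 102.3 vs wall 101.9 in the camera frame). Rotating back over the tin gives a view that checks the far wall too.

```bash
python3 - <<'E'
from wm import *
w=tin2w(.0,-.03)
e=plan([*w,.20],-13.2,23,-1)
E
```

```text
[-0.01, -0.01, 0.03, -0.99, 0.0, 0.0, -1.0, -0.01, -0.01, 0.03, -0.99, 0.0, 0.0, -1.0, -0.01, -0.01, 0.03, -0.99, 0.0, 0.0, -1.0, -0.01, -0.01, 0.03, -0.99, 0.0, 0.0, -1.0, -0.01, -0.02, 0.03, -0.99, 0.0, 0.0, -1.0, -0.01, -0.02, 0.03, -0.99, 0.0, 0.0, -1.0, -0.01, -0.02, 0.03, -0.99, 0.0, 0.0, -1.0, -0.01, -0.02, 0.02, -0.99, 0.0, 0.0, -1.0, -0.01, -0.02, 0.02, -0.99, 0.0, 0.0, -1.0, -0.01, -0.02, 0.02, -0.99, 0.0, 0.0, -1.0] max 1.0
[-0.01, -0.03, 0.02, -0.99, 0.0, 0.0, -1.0, -0.01, -0.03, 0.02, -0.99, 0.0, 0.0, -1.0, -0.01, -0.03, 0.02, -0.99, 0.0, 0.0, -1.0, -0.01, -0.03, 0.01, -0.99, 0.0, 0.0, -1.0, 0.0, -0.03, 0.01, -0.99, 0.0, 0.0, -1.0, -0.01, -0.03, 0.01, -0.99, 0.0, 0.0, -1.0, 0.0, -0.03, 0.01, -0.99, 0.0, 0.0, -1.0, -0.01, -0.03, 0.01, -0.99, 0.0, 0.0, -1.0, 0.0, -0.03, 0.0, -0.99, 0.0, -0.01, -1.0, -0.01, -0.03, 0.0, -0.99, 0.0, 0.0, -1.0] max 1.0
[0.0, -0.03, 0.0, -0.99, 0.0, -0.01, -1.0, -0.01, -0.03, 0.0, -0.99, 0.0, 0.0, -1.0, 0.0, -0.03, 0.0, -0.99, -0.01, -0.01, -1.0] max 1.0
end [ 0.5335 -0.037   0.1997] yaw -13.219703859151853
```

>>> {"fn": "carry_out", "kwargs": {"deltas": [-0.01,-0.01,0.03,-0.99,0,0,-1,-0.01,-0.01,0.03,-0.99,0,0,-1,-0.01,-0.01,0.03,-0.99,0,0,-1,-0.01,-0.01,0.03,-0.99,0,0,-1,-0.01,-0.02,0.03,-0.99,0,0,-1,-0.01,-0.02,0.03,-0.99,0,0,-1,-0.01,-0.02,0.03,-0.99,0,0,-1,-0.01,-0.02,0.02,-0.99,0,0,-1,-0.01,-0.02,0.02,-0.99,0,0,-1,-0.01,-0.02,0.02,-0.99,0,0,-1]}}

```text
clock: 32.0
position: [0.5553, -0.0478, 0.1937]
ee_rot: [-0.156, -0.69, -0.156, 0.69]
contact_force: [0.7, 0.5, -1.3]
width: 0.028
```

>>> {"fn": "carry_out", "kwargs": {"deltas": [-0.01,-0.03,0.02,-0.99,0,0,-1,-0.01,-0.03,0.02,-0.99,0,0,-1,-0.01,-0.03,0.02,-0.99,0,0,-1,-0.01,-0.03,0.01,-0.99,0,0,-1,0,-0.03,0.01,-0.99,0,0,-1,-0.01,-0.03,0.01,-0.99,0,0,-1,0,-0.03,0.01,-0.99,0,0,-1,-0.01,-0.03,0.01,-0.99,0,0,-1,0,-0.03,0,-0.99,0,0,-1,-0.01,-0.03,0,-0.99,0,0,-1]}}

```text
clock: 33.25
position: [0.5379, -0.0388, 0.1978]
ee_rot: [-0.38, -0.596, -0.38, 0.596]
contact_force: [-0.2, -0.4, -1.9]
width: 0.0286
```

>>> {"fn": "carry_out", "kwargs": {"deltas": [0,-0.03,0,-0.99,0,0,-1,-0.01,-0.03,0,-0.99,0,0,-1,0,-0.03,0,-0.99,0,0,-1,0,0,0,0,0,0,-1]}}

```text
clock: 33.75
position: [0.533, -0.0369, 0.1987]
ee_rot: [0.439, 0.554, 0.439, -0.554]
contact_force: [-0.5, -0.3, -0.8]
width: 0.028
```

```bash
python3 - <<'E'
from wm import *
st()
im=wm()[0]; save(im,'w22.png')
w=(.5378,-.3284)
e=plan([*w,.197],-13.2,10,-1,dec=3)
E
```

```text
clock 33.75
qpos [-1.9930e-01  2.3580e-01  1.6447e+00  1.0000e-04  1.2611e+00  3.2100e-02]
position [ 0.533  -0.0369  0.1987]
ee_rot [ 0.4389  0.5544  0.4389 -0.5544]
contact_force [-0.4741 -0.2574 -0.8402]
moment [ 0.0375 -0.0117 -0.0194]
width 0.028
[[-0.000e+00  9.733e-01 -2.294e-01]
 [ 1.000e-04 -2.294e-01 -9.733e-01]
 [-1.000e+00 -0.000e+00 -1.000e-04]]
biscuit n 14672 z 12.755175517980582 c [71.  40.1] s [ 62.3 124.1] a 0.01 x 39.9..102.1 y -21.9..102.1
far 3617 at0 102.33 slope 0.09 deg range -85.0 85.0
left 2964 at0 102.02 slope -0.10 deg range -85.0 85.0
[0.003, 0.119, 0.471, -0.002, 0.0, -0.001, -1.0, 0.003, 0.119, 0.471, -0.002, 0.0, -0.001, -1.0, 0.003, 0.119, 0.471, -0.002, 0.0, -0.001, -1.0, 0.003, 0.119, 0.471, -0.002, 0.0, -0.001, -1.0, 0.003, 0.119, 0.471, -0.002, 0.0, 0.0, -1.0, 0.003, 0.119, 0.471, -0.002, 0.0, -0.001, -1.0, 0.003, 0.118, 0.471, -0.002, 0.0, 0.0, -1.0, 0.003, 0.118, 0.471, -0.002, 0.0, -0.001, -1.0, 0.004, 0.118, 0.471, -0.002, 0.0, 0.0, -1.0, 0.003, 0.119, 0.472, -0.002, 0.0, -0.001, -1.0] max 1.0
end [ 0.5378 -0.3284  0.197 ] yaw -13.20129313830147
```

View pics/w22.png

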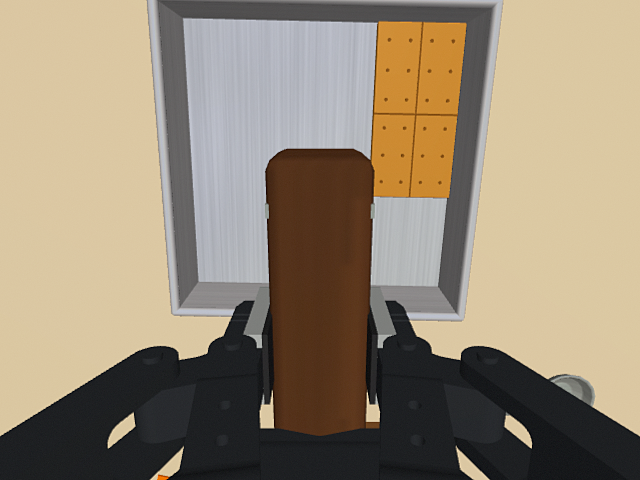

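The biscuit sits in the far left corner: 102.1 vs 102.3 at the far wall, 102.1 vs 102.0 at the left, angle 0.0°. Taking the scraper back to the block.

>>> {"fn": "carry_out", "kwargs": {"deltas": [0,0.119,0.471,0,0,0,-1,0,0.119,0.471,0,0,0,-1,0,0.119,0.471,0,0,0,-1,0,0.119,0.471,0,0,0,-1,0,0.119,0.471,0,0,0,-1,0,0.119,0.471,0,0,0,-1,0,0.118,0.471,0,0,0,-1,0,0.118,0.471,0,0,0,-1,0,0.118,0.471,0,0,0,-1,0,0.119,0.472,0,0,0,-1]}}

```text
clock: 35.05
position: [0.5384, -0.3295, 0.1993]
ee_rot: [0.439, 0.555, 0.439, -0.554]
contact_force: [0.6, -1.0, -1.1]
width: 0.0281
```

>>> {"fn": "carry_out", "kwargs": {"deltas": [0,0,0,0,0,0,-1,0,0,0,0,0,0,-1]}}

```text
clock: 35.3
position: [0.5383, -0.3282, 0.1994]
ee_rot: [0.439, 0.555, 0.439, -0.554]
contact_force: [-0.6, -0.1, -2.1]
width: 0.0285
```

```bash
python3 - <<'E'
from wm import *
from blade import blade
st()
im=grab('wrist'); save(im,'w23.png')
im=grab('scene'); save(im,'s23.png',(180,170,340,370),4); blade('scene')
plan([.5378,-.3284,.165],-13.2,3,-1,dec=3)
E
```

```text
clock 35.3
qpos [-0.6588  0.3766  1.4335  0.0016  1.331  -0.4279]
position [ 0.5383 -0.3282  0.1994]
ee_rot [ 0.439   0.5549  0.4389 -0.5538]
contact_force [-0.606  -0.0542 -2.128 ]
moment [-0.0105 -0.014   0.0201]
width 0.0285
[[ 1.400e-03  9.734e-01 -2.292e-01]
 [ 9.000e-04 -2.292e-01 -9.734e-01]
 [-1.000e+00  1.200e-03 -1.200e-03]]
scene 779 face y at edge 2.21 mm, slope 0.0208, twist -0.0035 res 0.7644051709257196
[0.193, -0.003, 0.005, 0.001, -0.004, -0.008, -1.0, 0.193, -0.002, 0.005, 0.001, -0.004, -0.007, -1.0, 0.192, -0.003, 0.004, 0.001, -0.003, -0.008, -1.0] max 1.0
end [ 0.5378 -0.3284  0.165 ] yaw -13.201291927577577
```

View pics/s23.png

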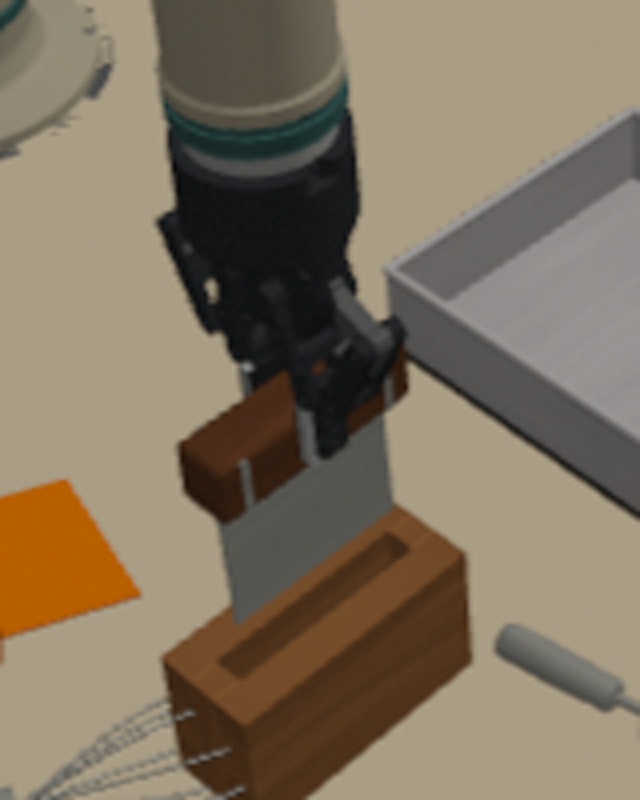

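The scraper is back in the same place over the slot as when I lifted it. Lowering with force checks.

>>> {"fn": "carry_out", "kwargs": {"deltas": [0.15,-0.008,0.003,0,-0.01,-0.02,-1,0.2,0,0,0,0,0,-1,0.2,0,0,0,0,0,-1,0.2,0,0,0,0,0,-1,0.1,0,0,0,0,0,-1,0,0,0,0,0,0,-1]}}

```text
clock: 36.15
position: [0.5377, -0.3284, 0.1481]
ee_rot: [-0.439, -0.554, -0.439, 0.554]
contact_force: [-0.2, 0.5, -1.8]
width: 0.0278
```

```bash
python3 -c "
from h import *
st()"
```

```text
clock 36.15
qpos [-6.5850e-01  4.1120e-01  1.5103e+00 -3.0000e-04  1.2204e+00 -4.2770e-01]
position [ 0.5377 -0.3284  0.1481]
ee_rot [-0.4391 -0.5541 -0.4392  0.5543]
contact_force [-0.2377  0.4936 -1.7528]
moment [-0.0256 -0.032   0.0377]
width 0.0278
[[-4.000e-04  9.735e-01 -2.286e-01]
 [-0.000e+00 -2.286e-01 -9.735e-01]
 [-1.000e+00 -4.000e-04  1.000e-04]]
```

>>> {"fn": "carry_out", "kwargs": {"deltas": [0.2,0,0,0,0,0,-1,0.2,0,0,0,0,0,-1,0.2,0,0,0,0,0,-1,0.15,0,0,0,0,0,-1,0.1,0,0,0,0,0,-1,0.05,0,0,0,0,0,-1,0.02,0,0,0,0,0,-1,0,0,0,0,0,0,-1]}}

```text
clock: 37.15
position: [0.5382, -0.3287, 0.0939]
ee_rot: [0.44, 0.554, 0.439, -0.554]
contact_force: [0.3, -0.4, -1.2]
width: 0.0281
```

>>> {"fn": "carry_out", "kwargs": {"deltas": [0.015,0,0,0,0,0,-1]}}

```text
clock: 37.28
position: [0.5383, -0.3288, 0.0932]
ee_rot: [0.44, 0.554, 0.438, -0.554]
contact_force: [-0.5, 0.3, -1.0]
width: 0.0283
```

>>> {"fn": "carry_out", "kwargs": {"deltas": [0.01,0,0,0,0,0,-1]}}

```text
clock: 37.4
position: [0.5381, -0.3287, 0.0923]
ee_rot: [0.44, 0.554, 0.439, -0.554]
contact_force: [-0.8, 0.9, -2.3]
width: 0.0284
```

>>> {"fn": "carry_out", "kwargs": {"deltas": [0.012,0,0,0,0,0,-1,0.012,0,0,0,0,0,-1]}}

```text
clock: 37.65
position: [0.538, -0.3287, 0.0907]
ee_rot: [-0.44, -0.554, -0.439, 0.554]
contact_force: [-0.6, 0.2, -1.8]
width: 0.0279
```

>>> {"fn": "carry_out", "kwargs": {"deltas": [0.01,0,0,0,0,0,-1,0,0,0,0,0,0,-1]}}

```text
clock: 37.9
position: [0.538, -0.3287, 0.09]
ee_rot: [-0.439, -0.554, -0.439, 0.554]
contact_force: [0.4, 0.1, -1.4]
width: 0.0282
```

>>> {"fn": "carry_out", "kwargs": {"deltas": [0.008,0,0,0,0,0,-1,0,0,0,0,0,0,-1]}}

```text
clock: 38.15
position: [0.5381, -0.3287, 0.09]
ee_rot: [-0.44, -0.554, -0.439, 0.554]
contact_force: [-0.9, 1.3, 0.7]
width: 0.0281
```

>>> {"fn": "carry_out", "kwargs": {"deltas": [0.008,0,0,0,0,0,-1,0,0,0,0,0,0,-1]}}

```text
clock: 38.4
position: [0.5381, -0.3287, 0.0899]
ee_rot: [0.44, 0.554, 0.439, -0.554]
contact_force: [-0.6, 1.3, 5.6]
width: 0.0283
```

```bash
python3 -c "
from h import *
st()
im=grab('scene'); save(im,'s24.png',(180,170,340,370),4)"
```

```text
clock 38.4
qpos [-6.5840e-01  4.6000e-01  1.5867e+00 -4.0000e-04  1.0934e+00 -4.2770e-01]
position [ 0.5381 -0.3287  0.0899]
ee_rot [ 0.4397  0.5542  0.4386 -0.5542]
contact_force [-0.5662  1.3486  5.5831]
moment [0.2387 0.361  0.0191]
width 0.0283
[[ 9.000e-04  9.735e-01 -2.285e-01]
 [-1.200e-03 -2.285e-01 -9.735e-01]
 [-1.000e+00  1.200e-03  9.000e-04]]
```

View pics/s24.png

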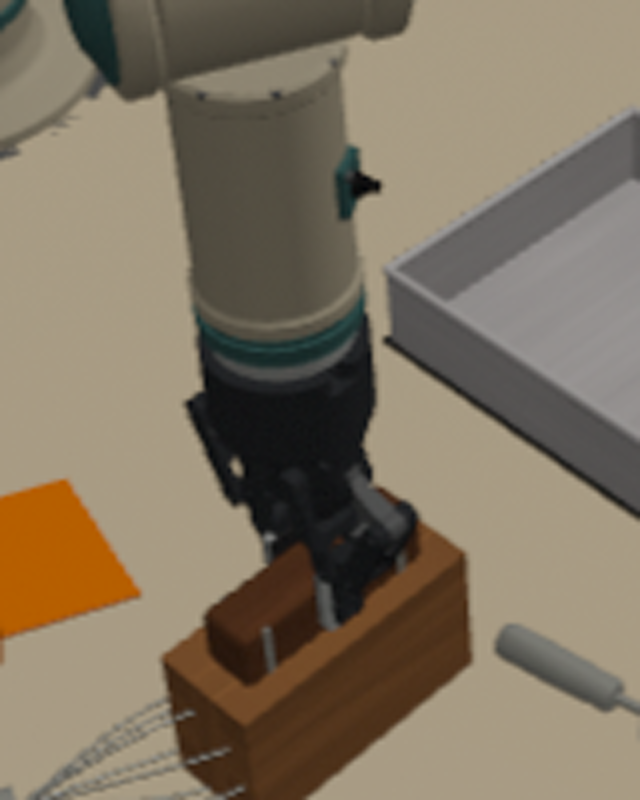

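Seated: the load reverses to +5.6 N at the home height of 0.0899. Releasing and rising.

>>> {"fn": "carry_out", "kwargs": {"deltas": [0,0,0,0,0,0,-0.2,0,0,0,0,0,0,0.2,0,0,0,0,0,0,1,0,0,0,0,0,0,1,0,0,0,0,0,0,1,0,0,0,0,0,0,1]}}

```text
clock: 39.2
position: [0.538, -0.3287, 0.0891]
ee_rot: [-0.439, -0.554, -0.439, 0.554]
contact_force: [-0.7, 0.4, -0.5]
width: 0.0853
```

>>> {"fn": "carry_out", "kwargs": {"deltas": [-0.1,0,0,0,0,0,1,-0.3,0,0,0,0,0,1,-0.4,0,0,0,0,0,1,-0.5,0,0,0,0,0,1,-0.5,0,0,0,0,0,1,-0.5,0,0,0,0,0,1,-0.5,0,0,0,0,0,1,0,0,0,0,0,0,1]}}

```text
clock: 40.2
position: [0.5391, -0.3294, 0.2605]
ee_rot: [0.442, 0.555, 0.437, -0.554]
contact_force: [0.0, -0.3, 0.5]
width: 0.0855
```

```bash
python3 - <<'E'
from wm import *
st()
im=grab('wrist'); save(im,'w25.png')
P=cloud(im); near=np.hypot(P[...,0]-.536,P[...,1]+.328)<.1
for z in (.118,.084):
    m=near&(abs(P[...,2]-z)<.006)
    if m.sum()>50: print(z,m.sum(),np.median(P[m][:,2]),rect(P[m]))
im=wm('scene')[0]; save(im,'s25.png')
im=wm('top')[0]; save(im,'t25.png')
E
```

```text
clock 40.2
qpos [-6.5840e-01  3.4480e-01  1.3315e+00 -3.0000e-04  1.4577e+00 -4.2770e-01]
position [ 0.5391 -0.3294  0.2605]
ee_rot [ 0.4418  0.5547  0.4365 -0.5537]
contact_force [ 0.0326 -0.28    0.4764]
moment [0.013  0.0415 0.0443]
width 0.0855
[[ 0.0058  0.9735 -0.2286]
 [-0.0048 -0.2285 -0.9735]
 [-1.      0.0067  0.0034]]
0.118 7017 0.11744461937043177 (array([ 540.8, -327.8]), array([112.6,  30. ]), 76.84)
0.084 7869 0.08365392332902027 (array([ 538.7, -327. ]), array([144.1,  60.2]), 76.78)
biscuit n 488 z 13.128230946227559 c [53.1 39.1] s [ 35.7 127.5] a 0.5 x 35.4..71.4 y -24.6..102.7
far 473 at0 103.34 slope 0.19 deg range -85.0 85.0
left 555 at0 100.87 slope -0.09 deg range -85.0 85.0
biscuit n 1041 z 12.203053750604154 c [68.5 38.1] s [ 60.8 122.7] a 0.58 x 38.0..99.2 y -23.3..99.1
far 231 at0 100.37 slope 0.19 deg range -84.0 85.0
left 160 at0 99.95 slope -0.13 deg range -84.0 83.0
```

View pics/w25.png

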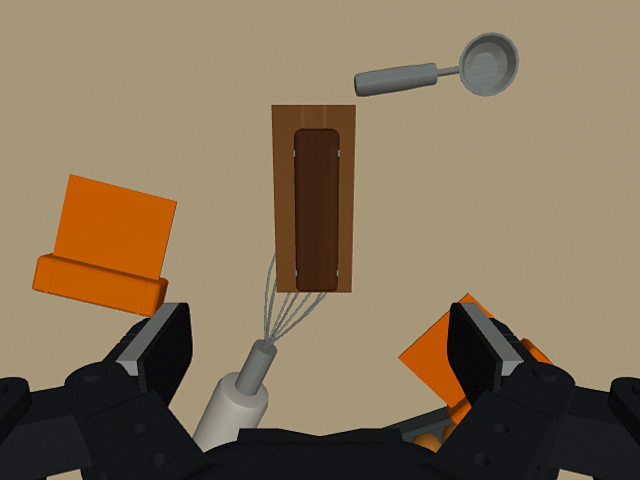

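View pics/s25.png

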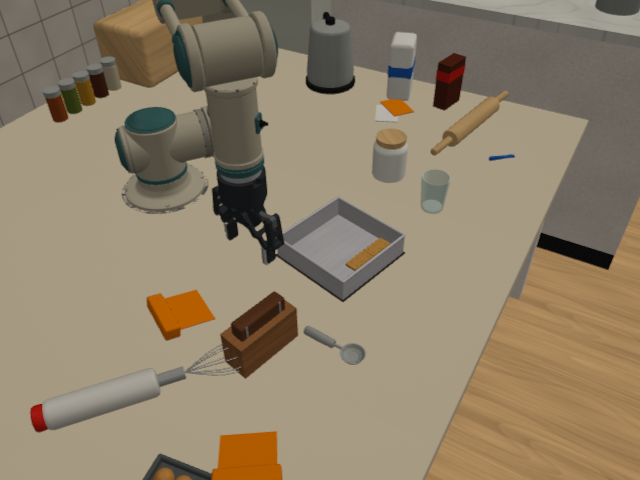

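View pics/t25.png

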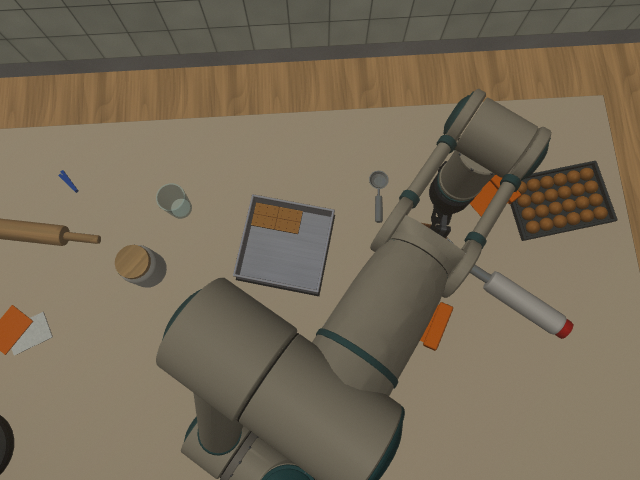

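The scraper is home in the slot (handle top 117.4 mm, aligned with the block) and the fingers are clear. The biscuit is in the far left corner (top view 252–302, 203–233). The jar (135,262), tumbler (175,200) and spoon (379,197) are where they started. Handing in.

```bash
python3 -c "
from rig import job
print(job.sign_off())"
```

```text
the job is handed in; nothing more can be done
None
```

The biscuit is tight in the tin's far left corner and the scraper is back in its slot, released. The job was handed in at about 40 s on the robot clock.

**Pushes:** I used only the scraper blade, first to the far wall and then, turned 90°, along it to the left wall. At both walls the tool stalled and the wrist moment rose to about 0.4 Nm (0.38 and 0.42). I put the contact force at roughly 2–4 N, well under the 10 N limit.

**Biscuit:** After the second push, a clear wrist view put its edges within about 0.2 mm of both walls, lying flat at 0.0°. The final top view shows the same corner position to about 1 mm. The last scene view is partly hidden by the tin wall, so I did not rely on it.

**Scraper:** It seated at the height it was taken from, with the handle top at 117.4 mm. The handle's centre measured about 2 mm off its starting position in x. That is within the camera's accuracy.

**Bystanders:** The jar, tumbler and teaspoon look unmoved in the last pictures.

**Look-alikes:** Both orange scrapers toppled in the first seconds, before or while I was gripping the real one. The arm did not touch them; they appear to have been standing unsteadily from the start.

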